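Load the heating block with bailed sample canisters

TASK

Switch the heating block off first (knob pointer to the short bar), then stand every sample canister on the worktop fully down in a well of its own: raise its folded wire bail upright and carry it by the bail, never by the body. With all of them loaded and only then, turn the selector to the three-dot mark; set nothing down by dropping it, and leave the flask, beaker and petri dish where they are.

Things in the scene. Friction and masses are not known exactly. Their poses are not given: they have to be found in the camera images.
- block: Sample-heating block, fixed. Rear: grey slab 100 mm deep (x) x 330 (y) x 45 high with a row of three round wells. In front (own x = -50 to -173 mm): white control deck 28 mm high with the selector knob. Origin on the worktop under the middle well; x to the back, y left along the row, z up. Yaw varies by up to 0.2 rad.
- well_1 (a point): Centre of the floor of the left round well of the block. The well is 78 mm in diameter with a 3 mm chamfer, 30 mm deep; its floor is 15 mm above the worktop. The wells are 105 mm apart.
- well_2 (a point): Centre of the floor of the middle round well of the block. The well is 78 mm in diameter with a 3 mm chamfer, 30 mm deep; its floor is 15 mm above the worktop. The wells are 105 mm apart.
- well_3 (a point): Centre of the floor of the right round well of the block. The well is 78 mm in diameter with a 3 mm chamfer, 30 mm deep; its floor is 15 mm above the worktop. The wells are 105 mm apart.
- selector (a joint): Four-position knob, vertical axis 120 mm in front of the middle well. Pointer angle in rad: 0 = towards the block's +x, growing clockwise seen from above. Deck marks round it, each with a spring detent (0.1 N m at most): short bar (off) -0.69, one dot -0.23, two dots +0.23, three dots +0.69. Stops at +-0.78. Let go, it springs into the nearest mark. Starts at one or two dots.
- selector_grip (a point): Point on the knob's axis in the middle of its grip, 52 mm above the worktop; this frame turns with the knob. The grip is an upright bar 50 mm long (own x, the pointer direction, with a white line on the pointer end), 12 mm thick (own y), its top 60 mm above the worktop; it stands on a black disc 52 mm in diameter whose top is 34 mm above the worktop, on the deck at 28 mm.
- can_1: One of up to three identical closed sample canisters (None if absent): aluminium cylinder 68 mm in diameter with a fixed grey lid 70 mm in diameter, 76 mm high in all, about 0.3 kg, with a wire bail. Origin: centre of the underside, z up. The bail's pivots are at y = +-40 mm, 58 mm above the underside. The bail folds towards the canister's own -x.
- can_1_bail (a joint): Bail angle in rad: 0 = folded down, level, sticking out to the canister's own -x; 1.57 = upright over the canister; stops at 0 and 1.9. Hinge friction is slight: let go within about 0.2 rad of upright it stays there, otherwise it sinks to the stop on that side. Some 0.4 N at the grip raises it.
- can_1_grip (a point): Centre of the white round grip sleeve, which turns freely on the bail: 10 mm in diameter, 36 mm long, its axis parallel to the canister's y; 74 mm from the pivot axis. Folded down it is 58 mm above the worktop with 33 mm free between sleeve and canister; upright it is 132 mm above the canister's underside. The bail is 4.4 mm wire: legs at y = +-40 mm run 50 mm from the pivots, then slope in to the sleeve.
- can_2: One of up to three identical closed sample canisters (None if absent): aluminium cylinder 68 mm in diameter with a fixed grey lid 70 mm in diameter, 76 mm high in all, about 0.3 kg, with a wire bail. Origin: centre of the underside, z up. The bail's pivots are at y = +-40 mm, 58 mm above the underside. The bail folds towards the canister's own -x.
- can_2_bail (a joint): Bail angle in rad: 0 = folded down, level, sticking out to the canister's own -x; 1.57 = upright over the canister; stops at 0 and 1.9. Hinge friction is slight: let go within about 0.2 rad of upright it stays there, otherwise it sinks to the stop on that side. Some 0.4 N at the grip raises it.
- can_2_grip (a point): Centre of the white round grip sleeve, which turns freely on the bail: 10 mm in diameter, 36 mm long, its axis parallel to the canister's y; 74 mm from the pivot axis. Folded down it is 58 mm above the worktop with 33 mm free between sleeve and canister; upright it is 132 mm above the canister's underside. The bail is 4.4 mm wire: legs at y = +-40 mm run 50 mm from the pivots, then slope in to the sleeve.
- can_3: One of up to three identical closed sample canisters (None if absent): aluminium cylinder 68 mm in diameter with a fixed grey lid 70 mm in diameter, 76 mm high in all, about 0.3 kg, with a wire bail. Origin: centre of the underside, z up. The bail's pivots are at y = +-40 mm, 58 mm above the underside. The bail folds towards the canister's own -x.
- can_3_bail (a joint): Bail angle in rad: 0 = folded down, level, sticking out to the canister's own -x; 1.57 = upright over the canister; stops at 0 and 1.9. Hinge friction is slight: let go within about 0.2 rad of upright it stays there, otherwise it sinks to the stop on that side. Some 0.4 N at the grip raises it.
- can_3_grip (a point): Centre of the white round grip sleeve, which turns freely on the bail: 10 mm in diameter, 36 mm long, its axis parallel to the canister's y; 74 mm from the pivot axis. Folded down it is 58 mm above the worktop with 33 mm free between sleeve and canister; upright it is 132 mm above the canister's underside. The bail is 4.4 mm wire: legs at y = +-40 mm run 50 mm from the pivots, then slope in to the sleeve.
- vol_flask_1: Bystander: amber volumetric flask, 65 mm wide, 181 mm high, origin at the centre of its underside; leave alone.
- beaker_b: Bystander: small glass beaker, 54 mm wide, 70 mm high, origin at the centre of its underside; leave alone.
- petri_10: Bystander: filled petri dish, 60 mm wide, 15 mm high, origin at the centre of its underside; leave alone.

How it is judged:
By the outcome, as a careful person would: the job done as asked, in the order asked, and still so for the second after the job is handed in, with the robot touching nothing.
Of can_1, can_2, can_3 only 2 to 3 are there at a start; the rules pass over those that are not, and their reading is None.
At some moment in a run one of can_1, can_2, can_3 may be knocked a few centimetres aside while the robot is not near it.
It also fails if it takes over 210 s, if anything falls off the work surface, if the arm or the gripper's body presses on something with over 40 N, if the wrist force passes 120 N, or if a joint passes its speed limit or range.

ROBOT

A 7-joint arm with a two-finger parallel gripper is mounted at the origin on a cart in front of the work surface, level with it; the furniture and walls round the work are solid. World frame = base frame: x ahead of the robot, y to its left, z up, the work surface at z = 0. Lengths are in m, angles in rad, forces in N, time in s.
With the tool pointing down it reaches from about 0.4 to 0.85 m from the base axis. Payload 10.4 kg.
Tool frame: the origin (TCP) lies midway between the tips of the shut fingers; the grasp point (between the pads) lies 19 mm behind it; z points along the fingers, y is the line along which they close (so a half turn about z gives the same grasp; the last joint's range is limited). The gripper opens to 87 mm and grips with 3 to 60 N. Pads are 19 mm wide; open, the fingers measure 117 mm over their backs; the gripper's body (75 mm by 190 mm) begins 51 mm behind the grasp point.
Start: joints at [1.291, 0.332, -0.065, 1.46, 0.022, 1.35, -0.088], TCP at [0.159, -0.605, 0.185] pointing down, gripper open.
Joint ranges: [-2.6, 2.6], [-0.5, 2.12], [-1.47, 1.34], [0.16, 2.42], [-1.27, 4.41], [0.06, 2.06], [-2.6, 2.6]. Speed limits (rad/s): [2.22, 2.22, 2.79, 2.79, 3.14, 3.14, 3.14].

INTERFACE

Orientations are given as a unit quaternion [x, y, z, w].
In Python, from bench import sensors, eyes, order gives the robot as it stands.
- The arm moves only by the tool arm_command, never from a script. Its argument "steps" is a list of rows, each an object with "rot": the turn, a rotation vector about the world's x, y, z in degrees, a list of three; "slide": the shift along the world's x, y, z in m, a list of three; "grip": the opening, from 0 (shut) to 1 (fully open). A call has exactly 8 rows; each row shifts and turns the commanded pose from where the row before left it; what a row does not reach is not made up. A row lasts 1/8 s, in which the tool goes at most 62.5 mm and 10.7 degrees, less where a joint would pass 70% of its speed; a pose out of reach is approached as far as the arm can. A call with a gripper value outside its range is refused whole. The fingers move at their own pace and stop on an object; "newtons" is the grip in N (left out, the last holds). Time passes only in rows, so rows that do not move let the fingers close, or fill a call up. It gives the time, the measured TCP pose, the force, the opening and the grip force at its end, in the units of the state.
- sensors.read_state(): the state, without advancing time (a new reading comes with each control period).
- eyes.camera(name): name is "side" or "top" or "wrist"; returns a dict with "pixels" (384x512x3 uint8, red, green, blue), "intrinsics" (3x3 intrinsics, pixels), "pose" (4x4, takes a point from camera to world coordinates). Camera axes: x right, y down, z forward; pixel columns grow to the right and rows downward; lengths in m; the calibration is good to about 2 mm. The wrist camera is an equidistant fisheye: a pixel r from the principal point sees the ray r / f radians off the axis. A picture is of the moment at which its call begins. There is no depth.
- order.close_job(): hands the job in; it is judged then, once.
Trained networks look in a picture, given as the dict that the camera call returned (one of the last four; its "shot" number tells which), for a name from the list of things; names that differ only in an ending like _2 or _b are one class to them, and where a whole thing is asked for, a point or a joint stands for the part that bears it (a point fixed in the world has none). Each returns a list of dicts, best first, with "conf" (0 to 1); they miss things now and then, are a little off and sometimes report something else, mostly with a low value. They report only what shows in the picture. A call takes as long as a camera call.
- eyes.look_for(name, picture): "bbox" ([left, top, right, bottom] in pixels, round what is visible of it).
The state is a dict: "time": time; "joint_positions": joint angles; "joint_vel": joint speeds; "joint_torque": joint torques, N m; "ee_pos": TCP position; "eef_rot": TCP orientation; "ft_force": force on the tool from outside, world axes, zero at the start; "torque": the same for the moment, N m; "width": finger opening in m; "grip_force": force on a finger pad.
Only numpy, scipy, OpenCV 4.12 (cv2) and the standard library are available. Lean on these libraries where they do the work, as an engineer would, in place of code of your own. Each camera call takes 0.05 s, during which the arm holds its last target. There are 200 camera calls.

## Working session

There is one attempt and no reset: what is moved stays moved. The work goes in short steps, Python scripts to look and compute and a tool call to move; the robot and the scene stay as the last step left them, time stands still between calls to the robot, and variables do not carry over. Pictures are saved under pics/ and viewed, at most 14 in all, crops included, and the job is handed in when it is done.

Besides the shell and the picture viewer there is one more tool, called in YAML: its name, and indented under it one key for each argument. arm_command: Moves the arm, as the interface text tells. Its arguments: {"type":"object","properties":{"steps":{"type":"array","items":{"type":"object","properties":{"rot":{"type":"array","items":{"type":"number"}},"slide":{"type":"array","items":{"type":"number"}},"grip":{"type":"number"}}}},"newtons":{"type":"number"}},"required":["steps"]}

```bash
mkdir -p pics; ls
cat > h.py <<'E'
import numpy as np, cv2
from bench import sensors, eyes, order
def save(p,n,crop=None,scale=1):
    im=p["pixels"][:,:,::-1]
    if crop: l,t,r,b=crop; im=im[t:b,l:r]
    cv2.imwrite("pics/"+n+".png",cv2.resize(im,None,fx=scale,fy=scale,interpolation=cv2.INTER_CUBIC))
def ray(p,u,v,fish=False):
    K=p["intrinsics"];x=(u-K[0,2])/K[0,0];y=(v-K[1,2])/K[1,1]
    if fish:
        r=np.hypot(x,y);d=np.array([x/r*np.sin(r),y/r*np.sin(r),np.cos(r)]) if r>0 else np.array([0,0,1.])
    else: d=np.array([x,y,1.])
    T=p["pose"];return T[:3,3],T[:3,:3]@d
def atz(p,u,v,z,fish=False):
    o,d=ray(p,u,v,fish);return o+d*(z-o[2])/d[2]
def proj(p,X,fish=False):
    T=p["pose"];K=p["intrinsics"];c=T[:3,:3].T@(np.asarray(X,float)-T[:3,3])
    if fish:
        r=np.hypot(c[0],c[1]);th=np.arctan2(r,c[2]);x,y=c[:2]/max(r,1e-9)*th
    else: x,y=c[:2]/c[2]
    return np.array([K[0,0]*x+K[0,2],K[1,1]*y+K[1,2]])
E
python3 - <<'E'
from h import *
s=sensors.read_state();print({k:np.round(v,3) for k,v in s.items()})
for n in("top","side"):
    p=eyes.camera(n);save(p,n+"0",scale=1.5);print(n,p["intrinsics"].round(1).tolist(),p["pose"].round(3).tolist())
    for o in("block","selector","can_1","can_1_grip","vol_flask_1","beaker_b","petri_10"):
        print(o,[(np.round(d["bbox"]).tolist(),round(d["conf"],2)) for d in eyes.look_for(o,p)])
E
```

```text
pics
{'time': np.float64(0.0), 'joint_positions': array([ 1.291,  0.333, -0.065,  1.461,  0.022,  1.35 , -0.089]), 'joint_vel': array([-0.   , -0.   ,  0.   ,  0.001, -0.   , -0.001, -0.   ]), 'joint_torque': array([-0.0000e+00, -6.2326e+01,  2.5000e-02, -3.8990e+01, -6.1000e-02,
        4.0000e-02,  0.0000e+00]), 'ee_pos': array([ 0.159, -0.604,  0.184]), 'eef_rot': array([ 0.992,  0.128, -0.   , -0.001]), 'ft_force': array([-0.019,  0.712, -1.056]), 'torque': array([ 0.054, -0.021, -0.01 ]), 'grip_force': np.float64(0.0), 'width': np.float64(0.087)}
top [[417.5, 0.0, 258.1], [0.0, 417.5, 202.1], [0.0, 0.0, 1.0]] [[-0.023, -0.999, 0.042, 0.501], [-1.0, 0.023, 0.005, -0.012], [-0.006, -0.042, -0.999, 1.326], [0.0, 0.0, 0.0, 1.0]]
block [([131.0, 165.0, 248.0, 258.0], 0.69)]
selector [([186.0, 224.0, 200.0, 236.0], 0.79)]
can_1 [([353.0, 212.0, 391.0, 242.0], 0.9), ([307.0, 173.0, 337.0, 210.0], 0.9), ([128.0, 167.0, 245.0, 257.0], 0.53)]
can_1_grip []
vol_flask_1 [([280.0, 131.0, 298.0, 154.0], 0.56)]
beaker_b [([251.0, 144.0, 266.0, 162.0], 0.81)]
petri_10 [([364.0, 166.0, 383.0, 190.0], 0.57)]
side [[369.6, 0.0, 250.8], [0.0, 369.6, 184.2], [0.0, 0.0, 1.0]] [[-0.986, -0.071, 0.152, 0.439], [-0.167, 0.514, -0.842, 0.85], [-0.019, -0.855, -0.518, 0.595], [0.0, 0.0, 0.0, 1.0]]
block [([207.0, 206.0, 327.0, 324.0], 0.62), ([306.0, 133.0, 316.0, 144.0], 0.24)]
selector [([280.0, 240.0, 304.0, 260.0], 0.7), ([207.0, 207.0, 322.0, 322.0], 0.25)]
can_1 [([286.0, 134.0, 316.0, 158.0], 0.81), ([246.0, 148.0, 278.0, 175.0], 0.64)]
can_1_grip []
vol_flask_1 [([201.0, 132.0, 220.0, 183.0], 0.57)]
beaker_b [([200.0, 175.0, 218.0, 204.0], 0.98)]
petri_10 [([251.0, 143.0, 269.0, 148.0], 0.5)]
```

View pics/top0.png

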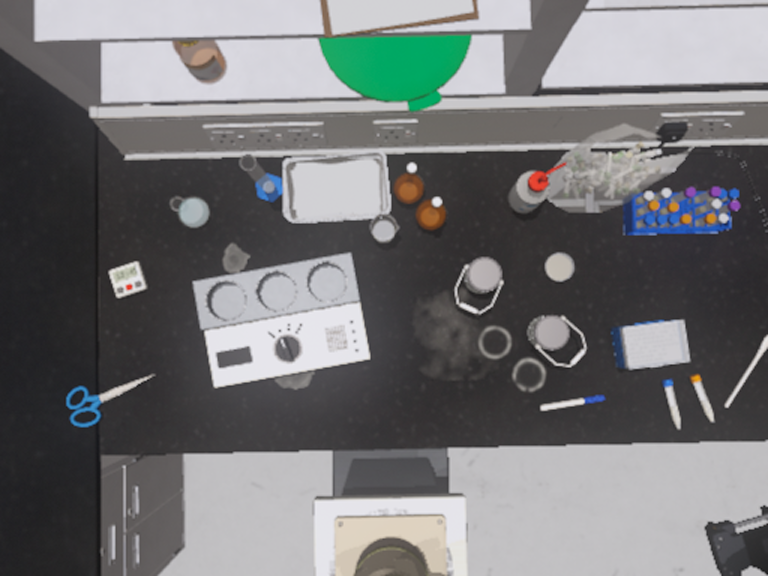

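View pics/side0.png

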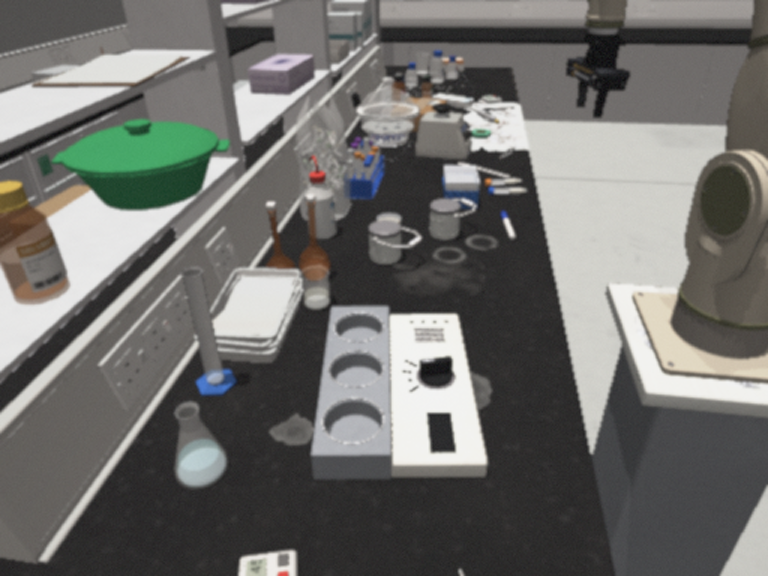

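The top view shows the block at left, with its wells at about (227,301), (277,292) and (327,282) in the 1.5x picture and the knob at (288,348). There are two canisters, with lids at (485,275) and (550,333), and their bails fold towards (468,309) and (578,360). The side view shows the same objects.

Run:
```python
from h import *
p=eyes.camera("top")
def f(n,u,v,z): X=atz(p,u/1.5,v/1.5,z);print(n,X.round(3));return X
w=[f("well",*q,.045) for q in((227,301),(277,292),(327,282))]
d=w[0]-w[2];print("yaw",np.arctan2(-d[0],d[1]),np.linalg.norm(d))
f("knob",288,348,.055)
for n,l,g in(("A",(485,275),(469,309)),("B",(550,333),(577,362))):
    a=f(n,*l,.076);b=f("grip",*g,.058);print(np.hypot(*(b-a)[:2]),np.arctan2(*(a-b)[1::-1]))
for n,q,z in(("flask",(437,202),.18),("flask2",(412,168),.18),("beaker",(384,228),.07),("petri",(559,267),.015)):f(n,*q,z)
save(p,"crop1",(120,150,400,270),2.8)
```

```text
well [0.567 0.322 0.045]
well [0.583 0.219 0.045]
well [0.601 0.116 0.045]
yaw 0.1649147970132257 0.20862392991656772
knob [0.468 0.197 0.055]
A [ 0.605 -0.203  0.076]
grip [ 0.538 -0.171  0.058]
0.07382163651018525 -0.4426787799144998
B [ 0.486 -0.329  0.076]
grip [ 0.427 -0.386  0.058]
0.08252063857037378 0.7607110497740777
flask [ 0.733 -0.103  0.18 ]
flask2 [ 0.798 -0.058  0.18 ]
beaker [ 0.705 -0.003  0.07 ]
petri [ 0.623 -0.368  0.015]
```

View pics/crop1.png

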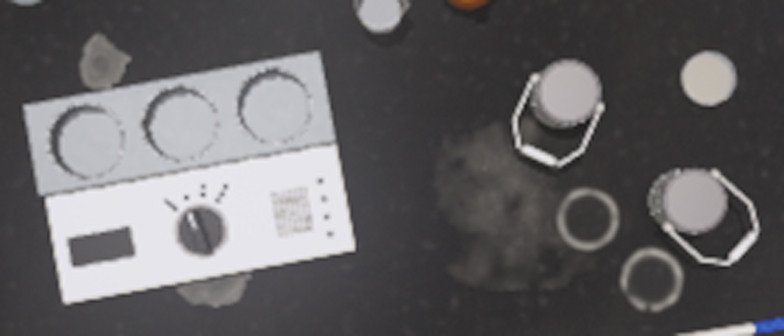

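arm_command:
  steps:
    - {"slide": [0.035,0.031,0.01]}
    - {"slide": [0.035,0.031,0.01]}
    - {"slide": [0.035,0.031,0.01]}
    - {"slide": [0.035,0.031,0.01]}
    - {"slide": [0.035,0.031,0.01]}
    - {"slide": [0.035,0.031,0.01]}
    - {"slide": [0.035,0.031,0.01]}
    - {"slide": [0.035,0.031,0.01]}

```text
schema error: expected keys rot, slide, grip
```

arm_command:
  steps:
    - {"slide": [0,0.05,0]}
    - {"slide": [0,0.05,0]}
    - {"slide": [0,0.05,0]}
    - {"slide": [0,0.05,0]}
    - {"slide": [0,0.05,0]}
    - {"slide": [0,0.05,0]}
    - {"slide": [0,0.05,0]}
    - {"slide": [0,0.05,0]}

```text
schema error: expected keys rot, slide, grip
```

arm_command:
  steps:
    - {"slide": [0.004,0.04,0],"rot": [0,0,2]}
    - {"slide": [0.004,0.04,0],"rot": [0,0,2]}
    - {"slide": [0.004,0.04,0],"rot": [0,0,2]}
    - {"slide": [0.004,0.034,0],"rot": [0,0,2]}
    - {"slide": [0.004,0,0]}
    - {}
    - {}
    - {}

```text
schema error: expected keys rot, slide, grip
```

```bash
cat >> h.py <<'E'
def st():
    s=sensors.read_state();q=s["eef_rot"];from scipy.spatial.transform import Rotation as R
    M=R.from_quat(q).as_matrix();print("t",round(float(s["time"]),2),"pos",np.round(s["ee_pos"],4),"yawx",round(np.degrees(np.arctan2(M[1,0],M[0,0])),1),"zax",M[:,2].round(3),"F",np.round(s["ft_force"],1),"w",round(float(s["width"]),4),"gf",round(float(s["grip_force"]),1),"j",np.round(s["joint_positions"],2));return s
E
python3 - <<'E'
from h import *
st();p=eyes.camera("wrist");save(p,"w1",scale=1.5);print(p["intrinsics"].round(1).tolist(),p["pose"].round(3).tolist())
for o in("selector","block"):print([(np.round(d["bbox"]),d["conf"]) for d in eyes.look_for(o,p)])
for X in([.465,.199,.06],[.583,.219,.045],[.567,.322,.045],[.601,.116,.045]):print(proj(p,X,True)*1.5)
E
```

```text
t 0.85 pos [ 0.1588 -0.6045  0.185 ] yawx 14.7 zax [ 0. -0. -1.] F [0.1 0.3 0.1] w 0.0872 gf 0.0 j [ 1.29  0.33 -0.06  1.46  0.02  1.35 -0.09]
[[297.3, 0.0, 253.5], [0.0, 297.3, 192.2], [0.0, 0.0, 1.0]] [[0.255, -0.93, -0.264, 0.232], [-0.967, -0.245, -0.07, -0.586], [0.0, 0.273, -0.962, 0.385], [0.0, 0.0, 0.0, 1.0]]
[]
[]
[-108.83400696  -59.86580308]
[ -78.43657404 -122.35476275]
[-109.07840921  -98.8866355 ]
[ -40.08535389 -148.94611016]
```

View pics/w1.png

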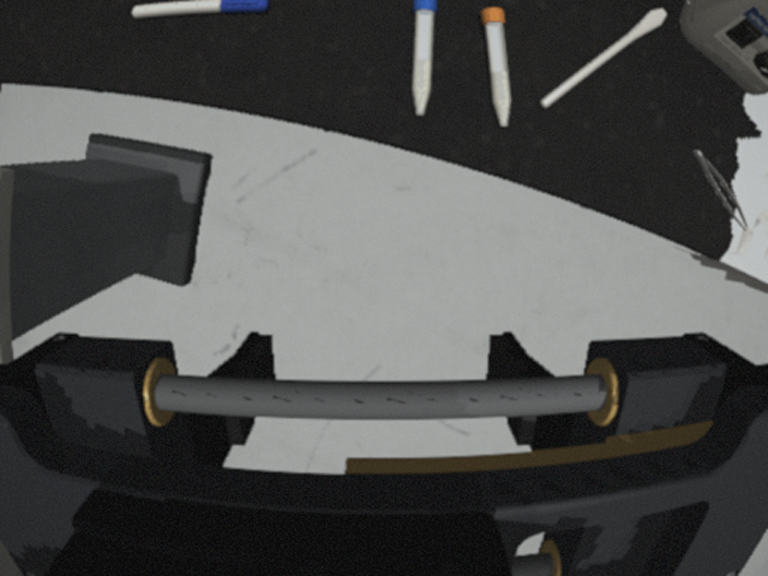

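The moves were refused because every row needs all its keys. This wrist view is therefore still from the start pose and shows the cart edge and the fingers.

arm_command:
  steps:
    - {"slide": [0.035,0.031,0.01],"rot": [0,0,0],"grip": 1}
    - {"slide": [0.035,0.031,0.01],"rot": [0,0,0],"grip": 1}
    - {"slide": [0.035,0.031,0.01],"rot": [0,0,0],"grip": 1}
    - {"slide": [0.035,0.031,0.01],"rot": [0,0,0],"grip": 1}
    - {"slide": [0.035,0.031,0.01],"rot": [0,0,0],"grip": 1}
    - {"slide": [0.035,0.031,0.01],"rot": [0,0,0],"grip": 1}
    - {"slide": [0.035,0.031,0.01],"rot": [0,0,0],"grip": 1}
    - {"slide": [0.035,0.031,0.01],"rot": [0,0,0],"grip": 1}

```text
time: 2.0
ee_pos: [0.4397, -0.3555, 0.2655]
eef_rot: [0.992, 0.128, 0.0, 0.0]
ft_force: [0.0, 0.8, 0.2]
width: 0.0873
grip_force: 0.0
```

arm_command:
  steps:
    - {"slide": [0,0.05,0],"rot": [0,0,0],"grip": 1}
    - {"slide": [0,0.05,0],"rot": [0,0,0],"grip": 1}
    - {"slide": [0,0.05,0],"rot": [0,0,0],"grip": 1}
    - {"slide": [0,0.05,0],"rot": [0,0,0],"grip": 1}
    - {"slide": [0,0.05,0],"rot": [0,0,0],"grip": 1}
    - {"slide": [0,0.05,0],"rot": [0,0,0],"grip": 1}
    - {"slide": [0,0.05,0],"rot": [0,0,0],"grip": 1}
    - {"slide": [0,0.05,0],"rot": [0,0,0],"grip": 1}

```text
time: 3.0
ee_pos: [0.4385, 0.0451, 0.2652]
eef_rot: [0.992, 0.128, 0.0, 0.0]
ft_force: [-0.2, -0.3, -0.3]
width: 0.0871
grip_force: 0.0
```

arm_command:
  steps:
    - {"slide": [0.004,0.04,0],"rot": [0,0,2],"grip": 1}
    - {"slide": [0.004,0.04,0],"rot": [0,0,2],"grip": 1}
    - {"slide": [0.004,0.04,0],"rot": [0,0,2],"grip": 1}
    - {"slide": [0.004,0.034,0],"rot": [0,0,2],"grip": 1}
    - {"slide": [0.004,0,0],"rot": [0,0,0],"grip": 1}
    - {"slide": [0,0,0],"rot": [0,0,0],"grip": 1}
    - {"slide": [0,0,0],"rot": [0,0,0],"grip": 1}
    - {"slide": [0,0,0],"rot": [0,0,0],"grip": 1}

```text
time: 4.0
ee_pos: [0.4589, 0.1967, 0.2651]
eef_rot: [0.981, 0.196, 0.0, 0.0]
ft_force: [-0.3, 0.7, 0.8]
width: 0.087
grip_force: 0.0
```

Run:
```python
from h import *
st();p=eyes.camera("wrist");save(p,"w2",scale=1.5)
for o in("selector","block"):print([(np.round(d["bbox"])*1.5,d["conf"]) for d in eyes.look_for(o,p)])
for X in([.465,.199,.06],[.583,.219,.045],[.567,.322,.045],[.601,.116,.045]):print(proj(p,X,True)*1.5)
```

```text
t 4.0 pos [0.4589 0.1967 0.2651] yawx 22.6 zax [ 0.    -0.001 -1.   ] F [-0.3  0.7  0.8] w 0.087 gf 0.0 j [ 0.35  0.09 -0.88  1.62  0.07  1.47 -1.72]
[(array([357., 204., 402., 267.]), 0.84), (array([607.5,  81. , 681. , 132. ]), 0.74)]
[(array([214.5,  31.5, 577.5, 316.5]), 0.84), (array([690. , 234. , 762. , 322.5]), 0.46)]
[379.39069539 239.6922426 ]
[408.61001097 114.33766209]
[299.950139    90.24419984]
[514.62143    142.91290985]
```

View pics/w2.png

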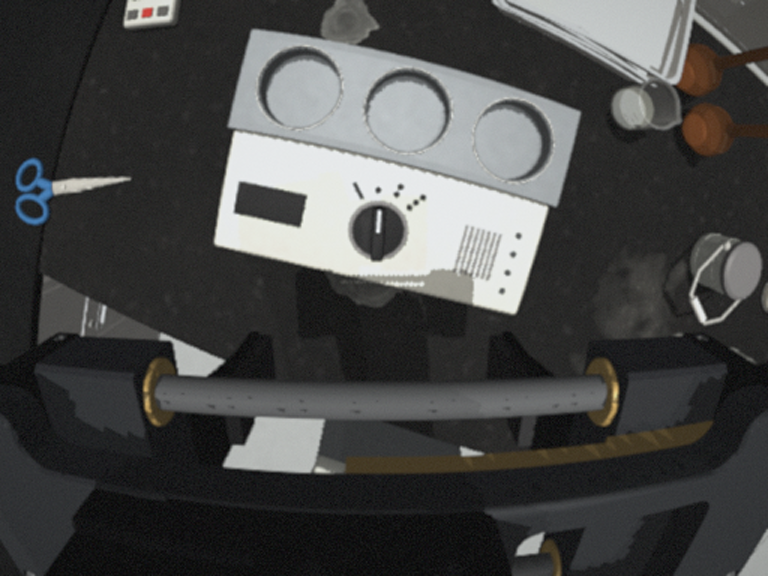

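The bar points straight up at the single dot. It spans (379,207) to (377,260), and the wells are at (302,87), (408,110) and (513,140). Both sit a few pixels further out than the top-view estimate.

```bash
cat > fit.py <<'E'
from h import *
from scipy.optimize import minimize
def rimfit(p,x0,fish):
    # maximise image gradient along projected well rims; params x,y,yaw
    g=cv2.GaussianBlur(cv2.cvtColor(p["pixels"],cv2.COLOR_RGB2GRAY).astype(np.float32),(0,0),1.2)
    G=np.hypot(cv2.Sobel(g,cv2.CV_32F,1,0),cv2.Sobel(g,cv2.CV_32F,0,1))
    def pts(q):
        c,s=np.cos(q[2]),np.sin(q[2]);L=[]
        for k in(-.05,.05):                                   # slab top edges
            L+=[(k,y,.045) for y in np.linspace(-.165,.165,80)]
        for k in(-.165,.165): L+=[(x,k,.045) for x in np.linspace(-.05,.05,25)]
        L+=[(-.173,y,.028) for y in np.linspace(-.165,.165,60)]
        for y in(-.105,0,.105):
            a=np.linspace(0,2*np.pi,60);L+=[(.042*np.cos(t),y+.042*np.sin(t),.045) for t in a]
        return [proj(p,(q[0]+c*x-s*y,q[1]+s*x+c*y,z),fish) for x,y,z in L]
    def f(q):
        P=np.array(pts(q),np.float32);return -float(cv2.remap(G,P[:,:1].copy(),P[:,1:].copy(),cv2.INTER_LINEAR).mean())
    r=minimize(f,x0,method="Nelder-Mead",options=dict(initial_simplex=[np.array(x0)+d for d in([0,0,0],[.008,0,0],[0,.008,0],[0,0,.04])],xatol=1e-4))
    return r.x,r.fun
E
python3 - <<'E'
from fit import *
for n in("wrist","top"):
    p=eyes.camera(n);print(n,[rimfit(p,(x,.219,.165),n=="wrist") for x in(.580,.588)])
p=eyes.camera("wrist")
print(atz(p,378/1.5,233/1.5,.06,True),[atz(p,u/1.5,v/1.5,.045,True).round(4) for u,v in((302,87),(408,110),(513,140))])
E
```

```text
wrist [(array([0.58760542, 0.2216934 , 0.16051588]), np.float64(-153.2776336669922)), (array([0.5875821 , 0.22162634, 0.16085481]), np.float64(-153.23959350585938))]
top [(array([0.58554379, 0.22180511, 0.16303071]), np.float64(-140.9166259765625)), (array([0.58563464, 0.22203718, 0.16189658]), np.float64(-140.9952392578125))]
[0.47011944 0.20330756 0.06      ] [array([0.5703, 0.3222, 0.045 ]), array([0.5864, 0.222 , 0.045 ]), array([0.6028, 0.1195, 0.045 ])]
```

arm_command:
  newtons: 15
  steps:
    - {"slide": [0.0045,0.003,-0.04],"rot": [0,0,0],"grip": 0.6}
    - {"slide": [0.005,0.003,-0.04],"rot": [0,0,0],"grip": 0.6}
    - {"slide": [0,0,-0.04],"rot": [0,0,0],"grip": 0.6}
    - {"slide": [0,0,-0.04],"rot": [0,0,0],"grip": 0.6}
    - {"slide": [0,0,-0.03],"rot": [0,0,0],"grip": 0.6}
    - {"slide": [0,0,-0.02],"rot": [0,0,0],"grip": 0.6}
    - {"slide": [0,0,-0.01],"rot": [0,0,0],"grip": 0.6}
    - {"slide": [0,0,-0.006],"rot": [0,0,0],"grip": 0.6}

```text
time: 5.3
ee_pos: [0.4687, 0.2037, 0.0392]
eef_rot: [0.98, 0.197, 0.0, -0.0]
ft_force: [0.1, 0.3, 0.5]
width: 0.0521
grip_force: 0.0
```

arm_command:
  steps:
    - {"slide": [0,0,0],"rot": [0,0,0],"grip": 0}
    - {"slide": [0,0,0],"rot": [0,0,0],"grip": 0}
    - {"slide": [0,0,0],"rot": [0,0,0],"grip": 0}
    - {"slide": [0,0,0],"rot": [0,0,0],"grip": 0}
    - {"slide": [0,0,0],"rot": [0,0,0],"grip": 0}
    - {"slide": [0,0,0],"rot": [0,0,0],"grip": 0}
    - {"slide": [0,0,0],"rot": [0,0,0],"grip": 0}
    - {"slide": [0,0,0],"rot": [0,0,0],"grip": 0}

```text
time: 6.3
ee_pos: [0.4682, 0.2035, 0.039]
eef_rot: [0.98, 0.197, -0.0, 0.0]
ft_force: [0.4, 0.1, -0.9]
width: 0.0002
grip_force: 0.0
```

Run:
```python
from h import *
st();p=eyes.camera("wrist");a=p["pixels"][60:330];
q=eyes.camera("side");b=q["pixels"][180:320,180:380]
im=np.vstack([cv2.resize(a,(768,330)),cv2.resize(b,(386,270)).repeat(1,0) if 0 else np.pad(cv2.resize(b,(386,270)),((0,0),(0,382),(0,0)))])
cv2.imwrite("pics/k1.png",im[:,:,::-1])
```

```text
t 6.3 pos [0.4682 0.2035 0.039 ] yawx 22.7 zax [ 0. -0. -1.] F [ 0.4  0.1 -0.9] w 0.0002 gf 0.0 j [ 0.24  0.34 -0.84  1.89  0.29  1.04 -1.9 ]
```

View pics/k1.png

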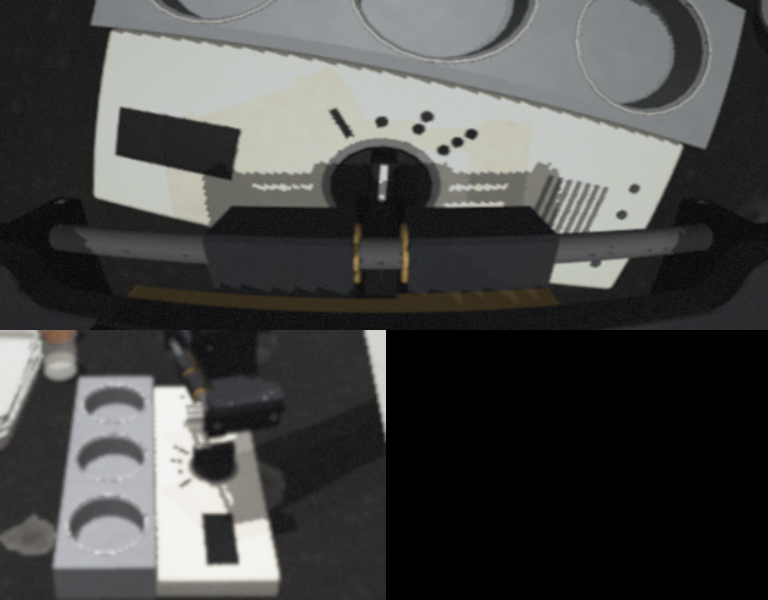

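The white line at (383,183) sits centred in front of the fingers, yet the width reads 0. I'll check whether the knob is really held with a small turn.

arm_command:
  steps:
    - {"slide": [0,0,0],"rot": [0,0,3],"grip": 0}
    - {"slide": [0,0,0],"rot": [0,0,3],"grip": 0}
    - {"slide": [0,0,0],"rot": [0,0,0],"grip": 0}
    - {"slide": [0,0,0],"rot": [0,0,0],"grip": 0}
    - {"slide": [0,0,0],"rot": [0,0,0],"grip": 0}
    - {"slide": [0,0,0],"rot": [0,0,0],"grip": 0}
    - {"slide": [0,0,0],"rot": [0,0,0],"grip": 0}
    - {"slide": [0,0,0],"rot": [0,0,0],"grip": 0}

```text
time: 7.4
ee_pos: [0.4683, 0.2035, 0.039]
eef_rot: [0.969, 0.248, 0.0, 0.0]
ft_force: [-0.0, 0.1, -0.6]
width: 0.0011
grip_force: 0.0
```

Run:
```python
from h import *
s=st();print(s["torque"]);p=eyes.camera("wrist");
cv2.imwrite("pics/k2.png",cv2.resize(p["pixels"][140:310,130:390],None,fx=3,fy=3,interpolation=cv2.INTER_CUBIC)[:,:,::-1])
```

```text
t 7.4 pos [0.4683 0.2035 0.039 ] yawx 28.7 zax [ 0. -0. -1.] F [-0.   0.1 -0.6] w 0.0011 gf 0.0 j [ 0.26  0.34 -0.86  1.89  0.3   1.04 -1.8 ]
[-0.01342616 -0.01283929  0.03309079]
```

View pics/k2.png

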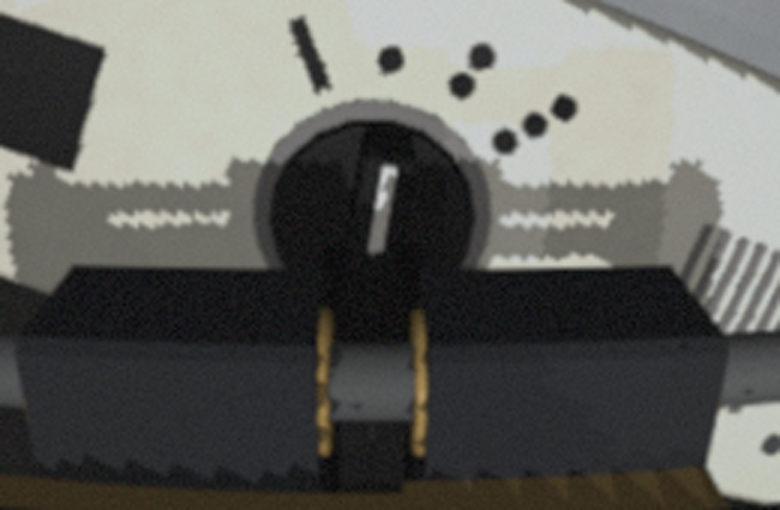

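Run:
```python
from h import *
s=st();p=eyes.camera("wrist");P=p["pose"]
print(P.round(3)); t=s["ee_pos"]
for nm,X in(("tcp",t),("grasp",t+[0,0,.019]),("knobtop",[.4684,.2025,.06]),("tipend",[.4684+.025*np.cos(.3915),.2025+.025*np.sin(.3915),.06])):
    u=proj(p,X,True);print(nm,u,(u-[130,140])*3)
# plain view of side camera
q=eyes.camera("side");print(proj(q,t),proj(q,[.4684,.2025,.06]),proj(q,t+[0,0,.019]))
cv2.imwrite("pics/s2.png",cv2.resize(q["pixels"][190:290,240:340],None,fx=6,fy=6,interpolation=cv2.INTER_CUBIC)[:,:,::-1])
```

```text
t 7.45 pos [0.4683 0.2035 0.039 ] yawx 28.7 zax [ 0. -0. -1.] F [ 0.3  0.5 -1.5] w 0.0005 gf 0.0 j [ 0.26  0.34 -0.86  1.89  0.3   1.04 -1.8 ]
[[ 0.481 -0.843 -0.239  0.534]
 [-0.877 -0.463 -0.131  0.239]
 [-0.     0.273 -0.962  0.239]
 [ 0.     0.     0.     1.   ]]
tcp [252.24553057 216.54692775] [366.7365917  229.64078325]
grasp [252.12864745 226.66901389] [366.38594235 260.00704167]
knobtop [253.54197682 228.36449712] [370.62593045 265.09349135]
tipend [257.95078394 191.61093051] [383.85235181 154.83279154]
[290.11021311 246.65298198] [290.43310601 239.1484899 ] [290.42132848 240.13352769]
```

View pics/s2.png

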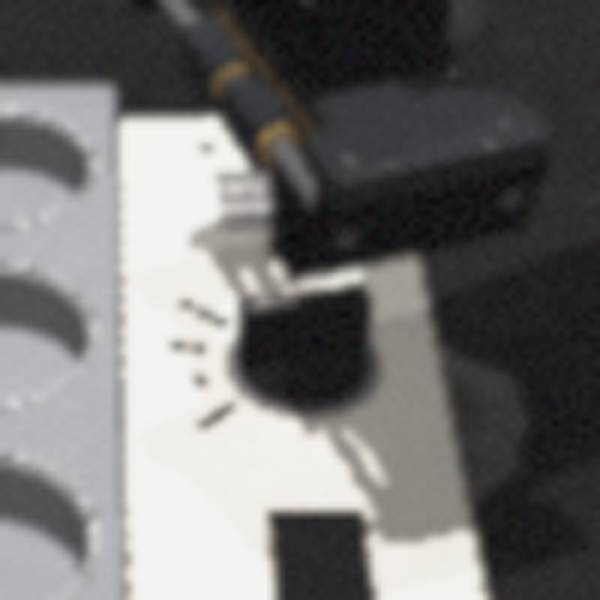

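arm_command:
  newtons: 30
  steps:
    - {"slide": [0,0,0],"rot": [0,0,4],"grip": 0}
    - {"slide": [0,0,0],"rot": [0,0,4],"grip": 0}
    - {"slide": [0,0,0],"rot": [0,0,4],"grip": 0}
    - {"slide": [0,0,0],"rot": [0,0,4],"grip": 0}
    - {"slide": [0,0,0],"rot": [0,0,4],"grip": 0}
    - {"slide": [0,0,0],"rot": [0,0,2],"grip": 0}
    - {"slide": [0,0,0],"rot": [0,0,0],"grip": 0}
    - {"slide": [0,0,0],"rot": [0,0,0],"grip": 0}

```text
time: 8.55
ee_pos: [0.4683, 0.2035, 0.039]
eef_rot: [0.904, 0.428, 0.0, 0.0]
ft_force: [-1.1, -0.4, -0.4]
width: 0.0001
grip_force: 0.0
```

Run:
```python
from h import *
s=st();print(s["torque"]);p=eyes.camera("wrist");
cv2.imwrite("pics/k3.png",cv2.resize(p["pixels"][140:310,130:390],None,fx=3,fy=3,interpolation=cv2.INTER_CUBIC)[:,:,::-1])
```

```text
t 8.55 pos [0.4683 0.2035 0.039 ] yawx 50.7 zax [ 0. -0. -1.] F [-1.1 -0.4 -0.4] w 0.0001 gf 0.0 j [ 0.31  0.36 -0.93  1.89  0.34  1.05 -1.44]
[-0.03519904 -0.10402436 -0.01943607]
```

View pics/k3.png

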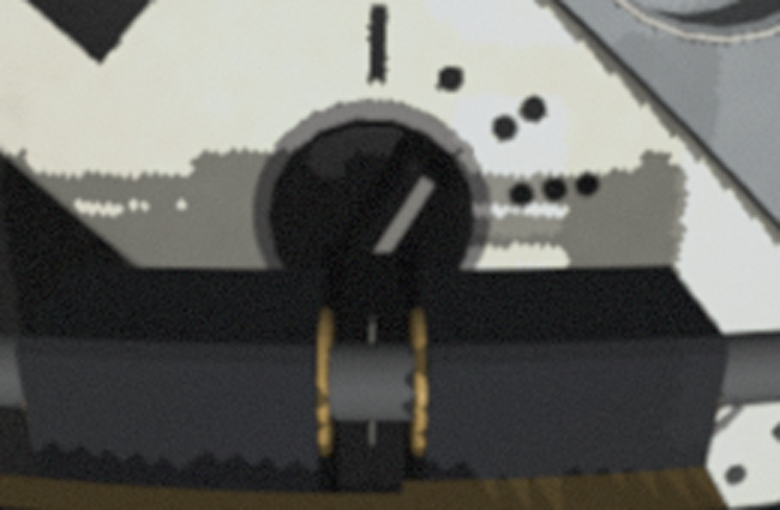

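Run:
```python
from h import *
from scipy.spatial.transform import Rotation as R
s=st();p=eyes.camera("wrist");M=R.from_quat(s["eef_rot"]).as_matrix()
for h in(0,.01,.02,.03,.04,.05,.06):
    print(h,[proj(p,s["ee_pos"]+M@[x,y,-h],True).round(0)*1.5 for x in(-.0095,.0095) for y in(-.0435,)])
```

```text
t 8.6 pos [0.4683 0.2034 0.039 ] yawx 50.7 zax [ 0. -0. -1.] F [-0.3  0.2  0.9] w 0.0007 gf 0.0 j [ 0.31  0.36 -0.93  1.89  0.34  1.05 -1.44]
0 [array([289.5, 342. ]), array([288. , 304.5])]
0.01 [array([286.5, 349.5]), array([283.5, 312. ])]
0.02 [array([282. , 358.5]), array([279. , 319.5])]
0.03 [array([277.5, 369. ]), array([273., 327.])]
0.04 [array([271.5, 379.5]), array([268.5, 336. ])]
0.05 [array([267., 390.]), array([261. , 346.5])]
0.06 [array([261. , 403.5]), array([255., 357.])]
```

arm_command:
  steps:
    - {"slide": [0,0,0.02],"rot": [0,0,-4],"grip": 0.5}
    - {"slide": [0,0,0],"rot": [0,0,-4],"grip": 0.5}
    - {"slide": [0,0,0],"rot": [0,0,-4],"grip": 0.5}
    - {"slide": [0,0,0],"rot": [0,0,-4],"grip": 0.5}
    - {"slide": [0,0,0],"rot": [0,0,-4],"grip": 0.5}
    - {"slide": [0,0,0],"rot": [0,0,-4],"grip": 0.5}
    - {"slide": [0,0,0],"rot": [0,0,-4],"grip": 0.5}
    - {"slide": [0,0,0],"rot": [0,0,0],"grip": 0.5}

```text
time: 9.65
ee_pos: [0.4682, 0.2035, 0.059]
eef_rot: [0.98, 0.197, 0.0, 0.0]
ft_force: [-0.0, 0.7, 0.1]
width: 0.0434
grip_force: 0.0
```

Run:
```python
from h import *
s=st();p=eyes.camera("wrist");a=p["pixels"][120:330]
q=eyes.camera("side");b=q["pixels"][170:290,240:340];print(proj(q,s["ee_pos"]))
im=np.zeros((600,800,3),np.uint8);im[:297,:725]=cv2.resize(a,(725,297));im[300:600,:250]=cv2.resize(b,(250,300),interpolation=cv2.INTER_CUBIC)
cv2.imwrite("pics/k4.png",cv2.convertScaleAbs(im[:,:,::-1],alpha=2.2,beta=10))
```

```text
t 9.65 pos [0.4682 0.2035 0.059 ] yawx 22.7 zax [ 0. -0. -1.] F [-0.   0.7  0.1] w 0.0434 gf 0.0 j [ 0.26  0.31 -0.86  1.87  0.26  1.08 -1.88]
[290.45668166 239.79504487]
```

View pics/k4.png

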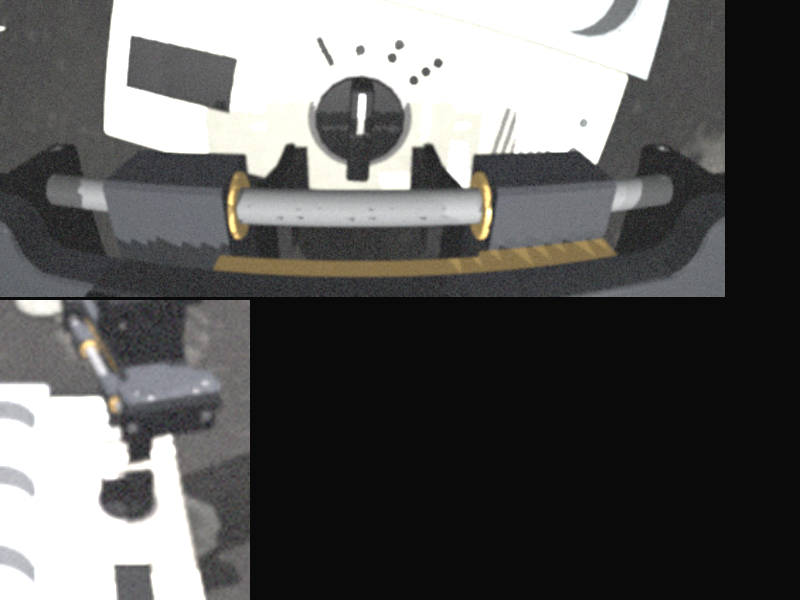

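The boosted view shows the finger tips near (298,145) in the crop, which is about level with the bar's top. They appear to sit roughly 35 mm higher than the reported TCP. I'll confirm that by descending gently and watching the force.

arm_command:
  steps:
    - {"slide": [0,0,-0.01],"rot": [0,0,0],"grip": 0.5}
    - {"slide": [0,0,-0.01],"rot": [0,0,0],"grip": 0.5}
    - {"slide": [0,0,-0.003],"rot": [0,0,0],"grip": 0.5}
    - {"slide": [0,0,-0.002],"rot": [0,0,0],"grip": 0.5}
    - {"slide": [0,0,-0.002],"rot": [0,0,0],"grip": 0.5}
    - {"slide": [0,0,0],"rot": [0,0,0],"grip": 0.5}
    - {"slide": [0,0,0],"rot": [0,0,0],"grip": 0.5}
    - {"slide": [0,0,0],"rot": [0,0,0],"grip": 0.5}

```text
time: 10.75
ee_pos: [0.4684, 0.2035, 0.0321]
eef_rot: [0.98, 0.197, 0.0, 0.0]
ft_force: [0.6, -0.3, 0.4]
width: 0.0433
grip_force: 0.0
```

Run:
```python
from h import *
from scipy.spatial.transform import Rotation as R
s=st();p=eyes.camera("wrist");M=R.from_quat(s["eef_rot"]).as_matrix();q=eyes.camera("side")
for h in(0,.02,.03,.04,.05):
    print(h,[proj(p,s["ee_pos"]+M@[x,y,-h],True).round(0) for x in(-.0095,.0095) for y in(-.0217,)])
im=np.hstack([cv2.resize(p["pixels"][160:260,180:330],(450,300),interpolation=cv2.INTER_CUBIC),cv2.resize(q["pixels"][200:280,250:330],(300,300),interpolation=cv2.INTER_CUBIC)])
cv2.imwrite("pics/k5.png",cv2.convertScaleAbs(im[:,:,::-1],alpha=2.2,beta=10))
```

```text
t 10.75 pos [0.4684 0.2035 0.0321] yawx 22.7 zax [ 0. -0. -1.] F [ 0.6 -0.3  0.4] w 0.0433 gf 0.0 j [ 0.24  0.35 -0.84  1.9   0.3   1.03 -1.91]
0 [array([223., 229.]), array([222., 204.])]
0.02 [array([220., 240.]), array([219., 214.])]
0.03 [array([218., 247.]), array([217., 219.])]
0.04 [array([216., 254.]), array([215., 225.])]
0.05 [array([214., 262.]), array([213., 232.])]
```

View pics/k5.png

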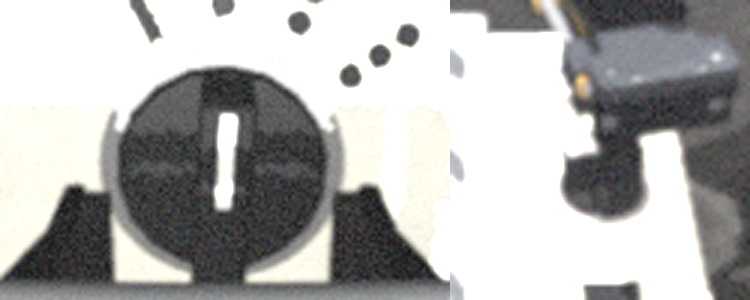

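The finger's inner tip is at pixel (217,222), which puts the tips about 33 mm above the reported TCP, so they are really at about z = 0.065. I'll descend another 25 mm with the fingers just clear of the bar, then close.

arm_command:
  steps:
    - {"slide": [0,0,-0.006],"rot": [0,0,0],"grip": 0.5}
    - {"slide": [0,0,-0.006],"rot": [0,0,0],"grip": 0.5}
    - {"slide": [0,0,-0.004],"rot": [0,0,0],"grip": 0.5}
    - {"slide": [0,0,-0.003],"rot": [0,0,0],"grip": 0.5}
    - {"slide": [0,0,-0.003],"rot": [0,0,0],"grip": 0.5}
    - {"slide": [0,0,0],"rot": [0,0,0],"grip": 0.5}
    - {"slide": [0,0,0],"rot": [0,0,0],"grip": 0.5}
    - {"slide": [0,0,0],"rot": [0,0,0],"grip": 0.5}

```text
time: 11.85
ee_pos: [0.4684, 0.2035, 0.0101]
eef_rot: [0.98, 0.197, 0.0, 0.0]
ft_force: [-0.3, -0.1, 0.1]
width: 0.0431
grip_force: 0.0
```

arm_command:
  newtons: 15
  steps:
    - {"slide": [0,0,0],"rot": [0,0,0],"grip": 0}
    - {"slide": [0,0,0],"rot": [0,0,0],"grip": 0}
    - {"slide": [0,0,0],"rot": [0,0,0],"grip": 0}
    - {"slide": [0,0,0],"rot": [0,0,0],"grip": 0}
    - {"slide": [0,0,0],"rot": [0,0,0],"grip": 0}
    - {"slide": [0,0,0],"rot": [0,0,0],"grip": 0}
    - {"slide": [0,0,0],"rot": [0,0,0],"grip": 0}
    - {"slide": [0,0,0],"rot": [0,0,0],"grip": 0}

```text
time: 12.85
ee_pos: [0.4683, 0.2035, 0.01]
eef_rot: [0.98, 0.197, 0.0, 0.0]
ft_force: [1.8, -1.0, 0.3]
width: 0.0121
grip_force: 14.9
```

The width is 12.1 mm, so the bar is gripped. Next I turn it CCW to the short bar.

arm_command:
  steps:
    - {"slide": [0,0,0],"rot": [0,0,5],"grip": 0}
    - {"slide": [0,0,0],"rot": [0,0,5],"grip": 0}
    - {"slide": [0,0,0],"rot": [0,0,5],"grip": 0}
    - {"slide": [0,0,0],"rot": [0,0,5],"grip": 0}
    - {"slide": [0,0,0],"rot": [0,0,4],"grip": 0}
    - {"slide": [0,0,0],"rot": [0,0,2.5],"grip": 0}
    - {"slide": [0,0,0],"rot": [0,0,0],"grip": 0}
    - {"slide": [0,0,0],"rot": [0,0,0],"grip": 0}

```text
time: 13.85
ee_pos: [0.4682, 0.2036, 0.01]
eef_rot: [0.909, 0.416, 0.0, -0.0]
ft_force: [-0.5, 0.8, 0.1]
width: 0.0117
grip_force: 14.9
```

arm_command:
  steps:
    - {"slide": [0,0,0],"rot": [0,0,0],"grip": 0.5}
    - {"slide": [0,0,0],"rot": [0,0,0],"grip": 0.5}
    - {"slide": [0,0,0],"rot": [0,0,0],"grip": 0.5}
    - {"slide": [0,0,0.02],"rot": [0,0,0],"grip": 0.5}
    - {"slide": [0,0,0.05],"rot": [0,0,0],"grip": 0.5}
    - {"slide": [0,0,0.05],"rot": [0,0,0],"grip": 0.5}
    - {"slide": [0,0,0.05],"rot": [0,0,0],"grip": 0.5}
    - {"slide": [0,0,0.03],"rot": [0,0,0],"grip": 0.5}

```text
time: 14.85
ee_pos: [0.4686, 0.2044, 0.2139]
eef_rot: [0.909, 0.417, 0.002, 0.0]
ft_force: [0.8, -0.3, -0.7]
width: 0.0433
grip_force: 0.0
```

```bash
cat >> fit.py <<'E'
def white_line(p,x,y,z=.06,fish=True):
    "yaw of the bright line on knob, in world, minus block yaw"
    pts=[]
    for a in np.radians(np.arange(-60,91,2)):
        v=[]
        for r in(.01,.014,.018,.022):
            u=proj(p,(x+r*np.cos(a),y+r*np.sin(a),z),fish).astype(np.float32)
            v.append(cv2.getRectSubPix(p["pixels"],(1,1),(float(u[0]),float(u[1]))).mean())
        pts.append((np.mean(v),round(np.degrees(a))))
    return sorted(pts)[::-1][:4]
E
python3 - <<'E'
from fit import *
s=st();p=eyes.camera("wrist");print(white_line(p,.4684,.2025),"off should be",np.degrees(.1615+.69),"one dot",np.degrees(.1615+.23))
t=eyes.camera("top")
for o in("can_1","vol_flask_1"):print([(np.round(d["bbox"]),d["conf"]) for d in eyes.look_for(o,t)])
E
```

```text
t 14.85 pos [0.4686 0.2044 0.2139] yawx 49.3 zax [ 0.004  0.001 -1.   ] F [ 0.8 -0.3 -0.7] w 0.0433 gf 0.0 j [ 0.43  0.17 -1.02  1.68  0.15  1.38 -1.32]
[(np.float64(221.75), 48), (np.float64(221.16666666666666), 50), (np.float64(208.75), 46), (np.float64(201.83333333333334), 52)] off should be 48.7873562553896 one dot 22.43129767937173
[(array([306., 174., 340., 209.]), 0.78), (array([354., 212., 391., 242.]), 0.58)]
[(array([278., 132., 298., 154.]), 0.59)]
```

arm_command:
  steps:
    - {"slide": [0.008,-0.047,0.005],"rot": [0,0,2],"grip": 0.4}
    - {"slide": [0.008,-0.047,0.005],"rot": [0,0,2],"grip": 0.4}
    - {"slide": [0.008,-0.047,0.005],"rot": [0,0,2],"grip": 0.4}
    - {"slide": [0.008,-0.047,0.005],"rot": [0,0,2],"grip": 0.4}
    - {"slide": [0.008,-0.047,0.005],"rot": [0,0,2],"grip": 0.4}
    - {"slide": [0.008,-0.047,0.005],"rot": [0,0,2],"grip": 0.4}
    - {"slide": [0.008,-0.047,0],"rot": [0,0,2],"grip": 0.4}
    - {"slide": [0.01,-0.046,0],"rot": [0,0,1.3],"grip": 0.4}

```text
time: 16.05
ee_pos: [0.5338, -0.1729, 0.2391]
eef_rot: [0.845, 0.534, -0.0, -0.001]
ft_force: [1.4, 0.4, 0.1]
width: 0.0348
grip_force: 0.0
```

arm_command:
  steps:
    - {"slide": [0,0,0],"rot": [0,0,0],"grip": 0.4}
    - {"slide": [0,0,0],"rot": [0,0,0],"grip": 0.4}
    - {"slide": [0,0,0],"rot": [0,0,0],"grip": 0.4}
    - {"slide": [0,0,0],"rot": [0,0,0],"grip": 0.4}
    - {"slide": [0,0,0],"rot": [0,0,0],"grip": 0.4}
    - {"slide": [0,0,0],"rot": [0,0,0],"grip": 0.4}
    - {"slide": [0,0,0],"rot": [0,0,0],"grip": 0.4}
    - {"slide": [0,0,0],"rot": [0,0,0],"grip": 0.4}

```text
time: 17.05
ee_pos: [0.5343, -0.1716, 0.24]
eef_rot: [0.846, 0.534, 0.0, 0.0]
ft_force: [0.3, 0.1, 0.0]
width: 0.0347
grip_force: 0.0
```

Run:
```python
from h import *
s=st();p=eyes.camera("wrist");save(p,"a1",(90,0,420,250),2.4)
for o in("can_1","can_1_grip"):print([(np.round(d["bbox"]),round(d["conf"],2)) for d in eyes.look_for(o,p)])
```

```text
t 17.05 pos [ 0.5343 -0.1716  0.24  ] yawx 64.5 zax [ 0. -0. -1.] F [0.3 0.1 0. ] w 0.0347 gf 0.0 j [ 0.88  0.25 -0.78  1.52  0.17  1.45 -0.34]
[(array([256., 136., 342., 197.]), 0.95), (array([238., 243., 290., 307.]), 0.64)]
[]
```

View pics/a1.png

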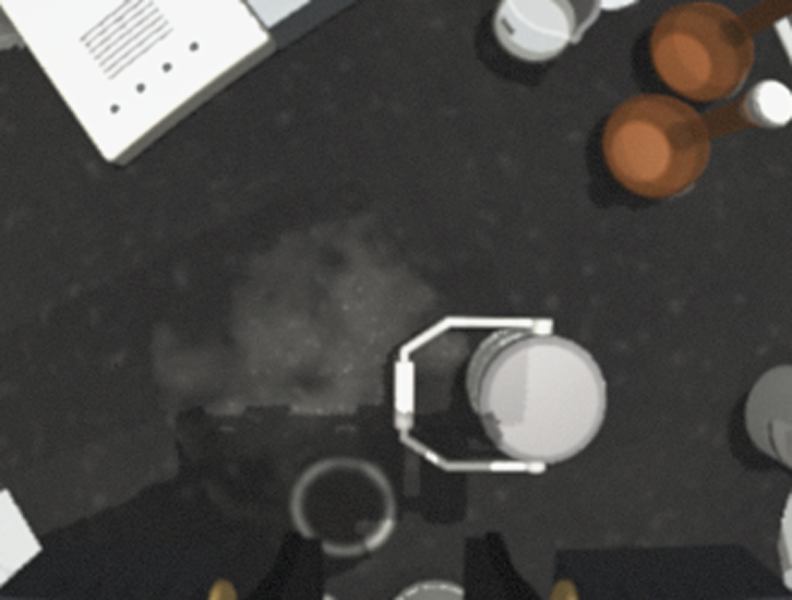

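The sleeve centre is at (404,393) in the crop, the pivots are at (541,326) and (537,467), and the lid centre is at (543,398). The bail is nearly square to the gripper.

```bash
cat >> h.py <<'E'
def can(p,c,s,sl,lid,p1,p2,e1,e2):
    f=lambda q,z:atz(p,c[0]+q[0]/s,c[1]+q[1]/s,z,True)[:2]
    S,L,A,B,C,D=f(sl,.058),f(lid,.076),f(p1,.058),f(p2,.058),f(e1,.058),f(e2,.058)
    m=(A+B)/2;y=lambda v:np.degrees(np.arctan2(v[1],v[0]))
    print("sleeve",S.round(4),"lid",L.round(4),"pivmid",m.round(4),"r",np.linalg.norm(m-S),np.linalg.norm(L-S),"span",np.linalg.norm(A-B),"yaws",y(m-S),y(L-S),y(B-A),y(D-C),"|",y(A-C),y(B-D))
E
python3 - <<'E'
from h import *
p=eyes.camera("wrist")
can(p,(90,0),2.4,(404,393),(543,398),(541,326),(537,467),(404,360),(404,428))
s=sensors.read_state()
print(atz(p,90+394/2.4,545/2.4,.1,True))
E
```

```text
sleeve [ 0.5426 -0.1704] lid [ 0.6089 -0.2007] pivmid [ 0.6092 -0.2045] r 0.07481950280091723 0.07291438672828593 span 0.07949656255295114 yaws -27.093679781402766 -24.538786351995622 -114.52915952818157 -115.24651655101911 | -10.734303560860475 -41.96783010689947
[ 0.50700592 -0.23252063  0.1       ]
```

The checks hold: pivot radius 74.8 mm, span 79.5 mm, yaw about -25°. Now I descend onto the sleeve.

arm_command:
  steps:
    - {"slide": [0.004,0.0006,-0.04],"rot": [0,0,0],"grip": 0.3}
    - {"slide": [0.0043,0.0006,-0.045],"rot": [0,0,0],"grip": 0.3}
    - {"slide": [0,0,-0.045],"rot": [0,0,0],"grip": 0.3}
    - {"slide": [0,0,-0.035],"rot": [0,0,0],"grip": 0.3}
    - {"slide": [0,0,-0.02],"rot": [0,0,0],"grip": 0.3}
    - {"slide": [0,0,0],"rot": [0,0,0],"grip": 0.3}
    - {"slide": [0,0,0],"rot": [0,0,0],"grip": 0.3}
    - {"slide": [0,0,0],"rot": [0,0,0],"grip": 0.3}

```text
time: 18.25
ee_pos: [0.5435, -0.1706, 0.0564]
eef_rot: [0.846, 0.534, 0.001, 0.001]
ft_force: [0.6, -0.4, -0.4]
width: 0.026
grip_force: 0.0
```

Run:
```python
from h import *
s=st();p=eyes.camera("wrist");im=p["pixels"][100:300,160:400]
cv2.imwrite("pics/a2.png",cv2.convertScaleAbs(cv2.resize(im,None,fx=3,fy=3,interpolation=cv2.INTER_CUBIC)[:,:,::-1],alpha=2,beta=10))
```

```text
t 18.25 pos [ 0.5435 -0.1706  0.0564] yawx 64.5 zax [ 0.002 -0.001 -1.   ] F [ 0.6 -0.4 -0.4] w 0.026 gf 0.0 j [ 0.83  0.41 -0.73  1.73  0.31  1.11 -0.45]
```

View pics/a2.png

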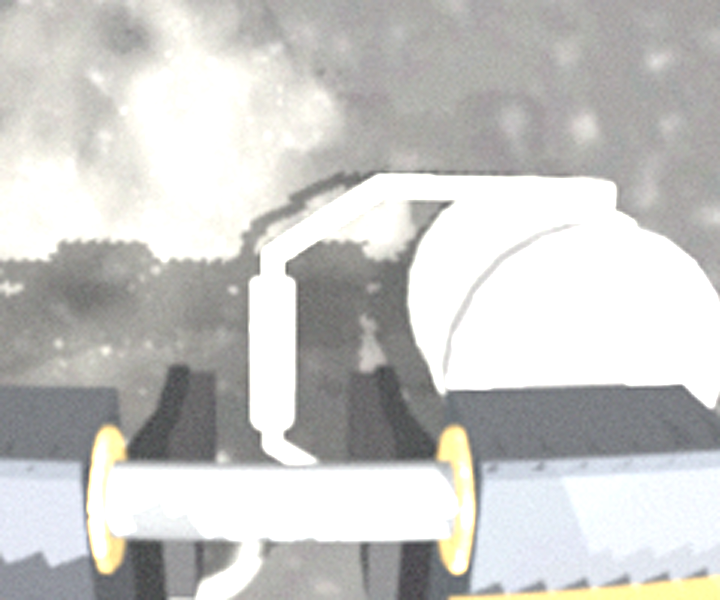

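The sleeve at column 272 lies between the finger tips at 215 and 350, and the canister's lid clears the right finger. I go down the last 47 mm and grip.

arm_command:
  newtons: 20
  steps:
    - {"slide": [0,0,-0.02],"rot": [0,0,0],"grip": 0.3}
    - {"slide": [-0.001,0,-0.015],"rot": [0,0,0],"grip": 0.3}
    - {"slide": [0,0,-0.007],"rot": [0,0,0],"grip": 0.3}
    - {"slide": [0,0,-0.005],"rot": [0,0,0],"grip": 0.3}
    - {"slide": [0,0,0],"rot": [0,0,0],"grip": 0.3}
    - {"slide": [0,0,0],"rot": [0,0,0],"grip": 0}
    - {"slide": [0,0,0],"rot": [0,0,0],"grip": 0}
    - {"slide": [0,0,0],"rot": [0,0,0],"grip": 0}

```text
time: 19.3
ee_pos: [0.5418, -0.1704, 0.0083]
eef_rot: [0.846, 0.534, 0.0, 0.0]
ft_force: [-1.2, 0.4, 0.6]
width: 0.0089
grip_force: 20.0
```

arm_command:
  steps:
    - {"slide": [0,0,0],"rot": [0,0,0],"grip": 0}
    - {"slide": [0,0,0],"rot": [0,0,0],"grip": 0}
    - {"slide": [0,0,0],"rot": [0,0,0],"grip": 0}
    - {"slide": [0,0,0],"rot": [0,0,0],"grip": 0}
    - {"slide": [0,0,0],"rot": [0,0,0],"grip": 0}
    - {"slide": [0,0,0],"rot": [0,0,0],"grip": 0}
    - {"slide": [0,0,0],"rot": [0,0,0],"grip": 0}
    - {"slide": [0,0,0],"rot": [0,0,0],"grip": 0}

```text
time: 20.3
ee_pos: [0.5415, -0.1703, 0.008]
eef_rot: [0.846, 0.534, 0.0, 0.0]
ft_force: [-0.8, 0.7, 2.4]
width: 0.0092
grip_force: 20.0
```

Run:
```python
from h import *
st()
u=np.radians(-25.3);r=.074
a=np.linspace(0,np.pi/2,17);P=np.c_[r*(1-np.cos(a))*np.cos(u),r*(1-np.cos(a))*np.sin(u),r*np.sin(a)]
print(np.diff(P,axis=0).round(4).tolist())
```

```text
t 20.3 pos [ 0.5415 -0.1703  0.008 ] yawx 64.5 zax [ 0.  0. -1.] F [-0.8  0.7  2.4] w 0.0092 gf 20.0 j [ 0.81  0.47 -0.71  1.77  0.35  1.03 -0.48]
[[0.0003, -0.0002, 0.0073], [0.001, -0.0005, 0.0072], [0.0016, -0.0008, 0.007], [0.0022, -0.001, 0.0068], [0.0028, -0.0013, 0.0066], [0.0034, -0.0016, 0.0062], [0.0039, -0.0018, 0.0058], [0.0044, -0.0021, 0.0054], [0.0049, -0.0023, 0.0049], [0.0053, -0.0025, 0.0043], [0.0056, -0.0027, 0.0037], [0.0059, -0.0028, 0.0031], [0.0062, -0.0029, 0.0024], [0.0064, -0.003, 0.0018], [0.0065, -0.0031, 0.0011], [0.0066, -0.0031, 0.0004]]
```

arm_command:
  steps:
    - {"slide": [0.0003,-0.0002,0.0073],"rot": [0,0,0],"grip": 0}
    - {"slide": [0.001,-0.0005,0.0072],"rot": [0,0,0],"grip": 0}
    - {"slide": [0.0016,-0.0008,0.007],"rot": [0,0,0],"grip": 0}
    - {"slide": [0.0022,-0.001,0.0068],"rot": [0,0,0],"grip": 0}
    - {"slide": [0.0028,-0.0013,0.0066],"rot": [0,0,0],"grip": 0}
    - {"slide": [0.0034,-0.0016,0.0062],"rot": [0,0,0],"grip": 0}
    - {"slide": [0.0039,-0.0018,0.0058],"rot": [0,0,0],"grip": 0}
    - {"slide": [0.0044,-0.0021,0.0054],"rot": [0,0,0],"grip": 0}

```text
time: 21.3
ee_pos: [0.5613, -0.1797, 0.0606]
eef_rot: [0.846, 0.534, -0.0, -0.0]
ft_force: [-2.3, 0.6, 1.1]
width: 0.0092
grip_force: 20.0
```

arm_command:
  steps:
    - {"slide": [0.0049,-0.0023,0.0049],"rot": [0,0,0],"grip": 0}
    - {"slide": [0.0053,-0.0025,0.0043],"rot": [0,0,0],"grip": 0}
    - {"slide": [0.0056,-0.0027,0.0037],"rot": [0,0,0],"grip": 0}
    - {"slide": [0.0059,-0.0028,0.0031],"rot": [0,0,0],"grip": 0}
    - {"slide": [0.0062,-0.0029,0.0024],"rot": [0,0,0],"grip": 0}
    - {"slide": [0.0064,-0.003,0.0018],"rot": [0,0,0],"grip": 0}
    - {"slide": [0.0065,-0.0031,0.0011],"rot": [0,0,0],"grip": 0}
    - {"slide": [0.0066,-0.0031,0.0004],"rot": [0,0,0],"grip": 0}

```text
time: 22.3
ee_pos: [0.6094, -0.2026, 0.0823]
eef_rot: [0.846, 0.534, 0.0, 0.0]
ft_force: [-0.4, -1.8, 4.3]
width: 0.0091
grip_force: 20.0
```

arm_command:
  steps:
    - {"slide": [0,0,0],"rot": [0,0,0],"grip": 0}
    - {"slide": [0,0,0],"rot": [0,0,0],"grip": 0}
    - {"slide": [0,0,0.002],"rot": [0,0,0],"grip": 0}
    - {"slide": [0,0,0.005],"rot": [0,0,0],"grip": 0}
    - {"slide": [0,0,0.01],"rot": [0,0,0],"grip": 0}
    - {"slide": [0,0,0.01],"rot": [0,0,0],"grip": 0}
    - {"slide": [0,0,0],"rot": [0,0,0],"grip": 0}
    - {"slide": [0,0,0],"rot": [0,0,0],"grip": 0}

```text
time: 23.3
ee_pos: [0.6085, -0.202, 0.1089]
eef_rot: [0.846, 0.534, -0.0, 0.0]
ft_force: [-0.3, -0.3, -2.6]
width: 0.0092
grip_force: 20.0
```

Run:
```python
from h import *
st()
for n in("top","side"):
  t=eyes.camera(n)
  print(n,[(np.round(d["bbox"]),round(d["conf"],2)) for d in eyes.look_for("can_1",t)])
```

```text
t 23.3 pos [ 0.6085 -0.202   0.1089] yawx 64.5 zax [-0. -0. -1.] F [-0.3 -0.3 -2.6] w 0.0092 gf 20.0 j [ 0.77  0.51 -0.71  1.48  0.34  1.27 -0.42]
top []
side [(array([247., 128., 267., 168.]), 0.72), (array([287., 136., 318., 160.]), 0.6)]
```

The wrist force of -2.6 N matches the canister's weight, so it hangs by the bail. I carry it high to the left well.

arm_command:
  steps:
    - {"slide": [0,0,0.015],"rot": [0,0,0],"grip": 0}
    - {"slide": [0,0,0.02],"rot": [0,0,0],"grip": 0}
    - {"slide": [0,0,0.025],"rot": [0,0,0],"grip": 0}
    - {"slide": [0,0.01,0.02],"rot": [0,0,0],"grip": 0}
    - {"slide": [0,0.02,0.015],"rot": [0,0,0],"grip": 0}
    - {"slide": [0,0.03,0.005],"rot": [0,0,0],"grip": 0}
    - {"slide": [0,0.03,0],"rot": [0,0,0],"grip": 0}
    - {"slide": [0,0.03,0],"rot": [0,0,0],"grip": 0}

```text
time: 24.5
ee_pos: [0.6082, -0.079, 0.2095]
eef_rot: [0.845, 0.534, 0.0, -0.0]
ft_force: [0.5, -0.1, -2.7]
width: 0.0093
grip_force: 20.0
```

arm_command:
  steps:
    - {"slide": [-0.003,0.035,0],"rot": [0,0,0],"grip": 0}
    - {"slide": [-0.003,0.035,0],"rot": [0,0,0],"grip": 0}
    - {"slide": [-0.003,0.035,0],"rot": [0,0,0],"grip": 0}
    - {"slide": [-0.003,0.035,0],"rot": [0,0,0],"grip": 0}
    - {"slide": [-0.003,0.035,0],"rot": [0,0,0],"grip": 0}
    - {"slide": [-0.003,0.035,0],"rot": [0,0,0],"grip": 0}
    - {"slide": [-0.003,0.035,0],"rot": [0,0,0],"grip": 0}
    - {"slide": [-0.003,0.035,0],"rot": [0,0,0],"grip": 0}

```text
time: 25.5
ee_pos: [0.5833, 0.2007, 0.2095]
eef_rot: [0.845, 0.534, 0.0, -0.0]
ft_force: [0.8, -0.2, -3.0]
width: 0.0092
grip_force: 20.0
```

arm_command:
  steps:
    - {"slide": [-0.003,0.03,0],"rot": [0,0,0],"grip": 0}
    - {"slide": [-0.003,0.03,0],"rot": [0,0,0],"grip": 0}
    - {"slide": [-0.003,0.025,0],"rot": [0,0,0],"grip": 0}
    - {"slide": [-0.003,0.02,0],"rot": [0,0,0],"grip": 0}
    - {"slide": [-0.0026,0.01,0],"rot": [0,0,0],"grip": 0}
    - {"slide": [0,0.008,0],"rot": [0,0,0],"grip": 0}
    - {"slide": [0,0.0044,0],"rot": [0,0,0],"grip": 0}
    - {"slide": [0,0,0],"rot": [0,0,0],"grip": 0}

```text
time: 26.5
ee_pos: [0.5701, 0.3252, 0.209]
eef_rot: [0.846, 0.534, 0.0, 0.0]
ft_force: [-0.1, -0.1, -2.8]
width: 0.0091
grip_force: 20.0
```

arm_command:
  steps:
    - {"slide": [0,0,-0.01],"rot": [0,0,0],"grip": 0}
    - {"slide": [0,0,-0.015],"rot": [0,0,0],"grip": 0}
    - {"slide": [0,0,-0.015],"rot": [0,0,0],"grip": 0}
    - {"slide": [0,0,-0.01],"rot": [0,0,0],"grip": 0}
    - {"slide": [0,0,-0.005],"rot": [0,0,0],"grip": 0}
    - {"slide": [0,0,0],"rot": [0,0,0],"grip": 0}
    - {"slide": [0,0,0],"rot": [0,0,0],"grip": 0}
    - {"slide": [0,0,0],"rot": [0,0,0],"grip": 0}

```text
time: 27.5
ee_pos: [0.5702, 0.3256, 0.1545]
eef_rot: [0.846, 0.534, 0.0, 0.0]
ft_force: [0.7, 1.3, -2.7]
width: 0.0092
grip_force: 20.0
```

Run:
```python
from fit import *
s=st();p=eyes.camera("wrist");t=eyes.camera("top");e=eyes.camera("side")
print([(np.round(d["bbox"]),round(d["conf"],2)) for d in eyes.look_for("can_1",p)+eyes.look_for("can_1",e)])
im=p["pixels"][100:300,130:390].copy()
def circ(im,cam,X,Y,z,r,off,sc,col,fish):
    for a in np.linspace(0,2*np.pi,90):
        u=(proj(cam,(X+r*np.cos(a),Y+r*np.sin(a),z),fish)-off)*sc
        cv2.circle(im,tuple(int(v) for v in u),0,col,-1)
x,y,z=s["ee_pos"];bz=z-.082
W=cv2.convertScaleAbs(cv2.resize(im,None,fx=2,fy=2,interpolation=cv2.INTER_CUBIC),alpha=1.6,beta=10)
circ(W,p,x,y,bz+.076,.035,[130,100],2,(255,0,0),True);circ(W,p,.5699,.3254,.045,.039,[130,100],2,(0,255,0),True)
S=cv2.resize(e["pixels"][170:340,190:330],None,fx=1.9,fy=1.9,interpolation=cv2.INTER_CUBIC)
circ(S,e,x,y,bz,.034,[190,170],1.9,(255,0,0),False);circ(S,e,x,y,bz+.076,.035,[190,170],1.9,(255,0,0),False);circ(S,e,.5699,.3254,.045,.039,[190,170],1.9,(0,255,0),False)
h=max(W.shape[0],S.shape[0]);f=np.zeros((h,W.shape[1]+S.shape[1],3),np.uint8);f[:W.shape[0],:W.shape[1]]=W;f[:S.shape[0],W.shape[1]:]=S
cv2.imwrite("pics/p1.png",f[:,:,::-1]);print(f.shape)
```

```text
t 27.5 pos [0.5702 0.3256 0.1545] yawx 64.5 zax [ 0.001  0.    -1.   ] F [ 0.7  1.3 -2.7] w 0.0092 gf 20.0 j [-0.    0.56 -0.85  1.38  0.42  1.39 -1.3 ]
[(array([210., 150., 298., 287.]), 0.55), (array([216., 215., 250., 280.]), 0.94), (array([286., 134., 314., 160.]), 0.89), (array([206., 203., 324., 320.]), 0.31)]
(400, 786, 3)
```

View pics/p1.png

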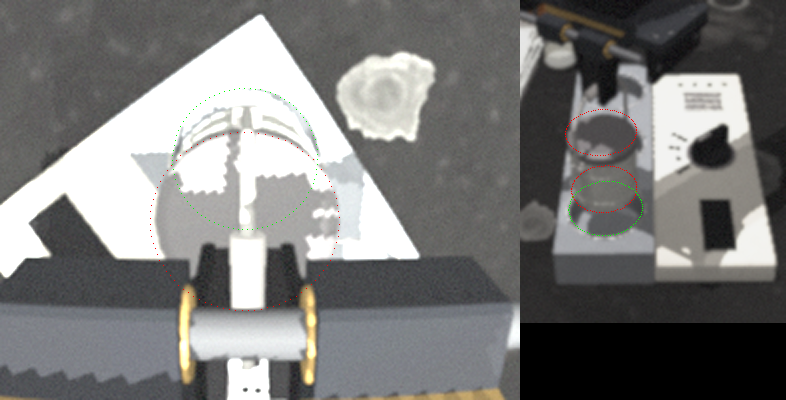

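That was the last of my pictures. The predicted lid circle (red) lies on the lid in both views, and the predicted well rim (green) lies on the left well, so it is aligned. I lower gently.

arm_command:
  steps:
    - {"slide": [0,0,-0.01],"rot": [0,0,0],"grip": 0}
    - {"slide": [0,0,-0.01],"rot": [0,0,0],"grip": 0}
    - {"slide": [0,0,-0.01],"rot": [0,0,0],"grip": 0}
    - {"slide": [0,0,-0.008],"rot": [0,0,0],"grip": 0}
    - {"slide": [0,0,-0.006],"rot": [0,0,0],"grip": 0}
    - {"slide": [0,0,-0.005],"rot": [0,0,0],"grip": 0}
    - {"slide": [0,0,-0.003],"rot": [0,0,0],"grip": 0}
    - {"slide": [0,0,0],"rot": [0,0,0],"grip": 0}

```text
time: 28.75
ee_pos: [0.5699, 0.3253, 0.1019]
eef_rot: [0.846, 0.534, -0.0, 0.0]
ft_force: [0.2, 0.4, -2.3]
width: 0.0094
grip_force: 20.0
```

arm_command:
  steps:
    - {"slide": [0,0,-0.002],"rot": [0,0,0],"grip": 0}
    - {"slide": [0,0,-0.002],"rot": [0,0,0],"grip": 0}
    - {"slide": [0,0,-0.001],"rot": [0,0,0],"grip": 0}
    - {"slide": [0,0,-0.001],"rot": [0,0,0],"grip": 0}
    - {"slide": [0,0,0],"rot": [0,0,0],"grip": 0}
    - {"slide": [0,0,0],"rot": [0,0,0],"grip": 0}
    - {"slide": [0,0,0],"rot": [0,0,0],"grip": 0}
    - {"slide": [0,0,0],"rot": [0,0,0],"grip": 0}

```text
time: 29.75
ee_pos: [0.5707, 0.3256, 0.0973]
eef_rot: [0.846, 0.534, 0.001, 0.0]
ft_force: [-1.2, -1.6, 6.6]
width: 0.0092
grip_force: 20.0
```

Contact came at z = 0.097, as expected for the well floor. I release and go up.

arm_command:
  steps:
    - {"slide": [0,0,0.001],"rot": [0,0,0],"grip": 0}
    - {"slide": [0,0,0],"rot": [0,0,0],"grip": 0.2}
    - {"slide": [0,0,0],"rot": [0,0,0],"grip": 0.4}
    - {"slide": [0,0,0],"rot": [0,0,0],"grip": 0.4}
    - {"slide": [0,0,0],"rot": [0,0,0],"grip": 0.4}
    - {"slide": [0,0,0.02],"rot": [0,0,0],"grip": 0.4}
    - {"slide": [0,0,0.04],"rot": [0,0,0],"grip": 0.4}
    - {"slide": [0,0,0.04],"rot": [0,0,0],"grip": 0.4}

```text
time: 30.75
ee_pos: [0.5699, 0.3256, 0.1997]
eef_rot: [0.846, 0.534, 0.001, -0.0]
ft_force: [-0.1, 1.0, -1.4]
width: 0.0347
grip_force: 0.0
```

arm_command:
  steps:
    - {"slide": [0,0,0.03],"rot": [0,0,0],"grip": 0.4}
    - {"slide": [0,-0.04,0.02],"rot": [0,0,0],"grip": 0.4}
    - {"slide": [0,-0.05,0],"rot": [0,0,0],"grip": 0.4}
    - {"slide": [0,-0.05,0],"rot": [0,0,0],"grip": 0.4}
    - {"slide": [0,-0.05,0],"rot": [0,0,0],"grip": 0.4}
    - {"slide": [0,-0.05,0],"rot": [0,0,0],"grip": 0.4}
    - {"slide": [0,-0.05,0],"rot": [0,0,0],"grip": 0.4}
    - {"slide": [0,-0.05,0],"rot": [0,0,0],"grip": 0.4}

```text
time: 31.75
ee_pos: [0.57, -0.0159, 0.2487]
eef_rot: [0.846, 0.534, 0.001, 0.001]
ft_force: [0.8, -0.6, 0.0]
width: 0.0349
grip_force: 0.0
```

```bash
cat > cf.py <<'E'
from h import *
from scipy.optimize import minimize
def bailfit(p,x0,fish,z0=0,ang=0.):
    """fit can pose (x,y,yaw) by brightness of the bail wire outline + lid rim gradient"""
    g=cv2.GaussianBlur(cv2.cvtColor(p["pixels"],cv2.COLOR_RGB2GRAY).astype(np.float32),(0,0),1.0)
    G=np.hypot(cv2.Sobel(g,cv2.CV_32F,1,0),cv2.Sobel(g,cv2.CV_32F,0,1))/4
    V=[(0,.04),(.05,.04),(.074,.018),(.074,-.018),(.05,-.04),(0,-.04)]
    b=np.array([np.add(V[i],np.multiply(t,np.subtract(V[i+1],V[i]))) for i in range(5) for t in np.linspace(0,1,20)])
    B=np.c_[-b[:,0]*np.cos(ang),b[:,1],z0+.058+b[:,0]*np.sin(ang)];a=np.linspace(0,2*np.pi,80)
    L=np.c_[.035*np.cos(a),.035*np.sin(a),0*a+z0+.076]
    def s(I,q,X):
        c,d=np.cos(q[2]),np.sin(q[2]);P=np.array([proj(p,(q[0]+c*x-d*y,q[1]+d*x+c*y,z),fish) for x,y,z in X],np.float32)
        return float(cv2.remap(I,P[:,:1].copy(),P[:,1:].copy(),cv2.INTER_LINEAR).mean())
    f=lambda q:-s(g,q,B)-s(G,q,L)
    r=min((minimize(f,np.array(x0)+[0,0,k],method="Nelder-Mead",options=dict(initial_simplex=[np.array(x0)+[0,0,k]+np.array(d) for d in([0,0,0],[.01,0,0],[0,.01,0],[0,0,.15])],xatol=1e-4)) for k in(-.15,.15)),key=lambda r:r.fun)
    return r.x.round(4),round(r.fun,1),s(g,r.x,B)
E
python3 - <<'E'
from cf import *
s=st();t=eyes.camera("top");e=eyes.camera("side")
for n,c in(("top",t),("side",e)):
    print(n,[(np.round(d["bbox"]),round(d["conf"],2)) for d in eyes.look_for("can_1",c)])
print("B",bailfit(t,(.486,-.329,.76),False))
for a in(1.2,1.57,1.9):print("A in well",a,bailfit(t,(.57,.3254,-.44),False,.015,a),bailfit(e,(.57,.3254,-.44),False,.015,a))
# expected bboxes of A loaded
for c in(t,e):
    P=np.array([proj(c,(.5699+.035*np.cos(k),.3254+.035*np.sin(k),z)) for k in np.linspace(0,6.3,40) for z in(.045,.091)]);print(P.min(0).round(),P.max(0).round(), "sleeve",proj(c,(.5699,.3254,.147)).round())
E
```

```text
t 31.75 pos [ 0.57   -0.0159  0.2487] yawx 64.5 zax [ 0.002 -0.    -1.   ] F [ 0.8 -0.6  0. ] w 0.0349 gf 0.0 j [ 0.62  0.28 -0.82  1.48  0.2   1.47 -0.64]
top [(array([134., 187., 169., 212.]), 0.98), (array([355., 212., 388., 246.]), 0.75)]
side [(array([285., 135., 317., 160.]), 0.7), (array([218., 235., 248., 294.]), 0.63)]
B (array([ 0.4892, -0.334 ,  0.7602]), np.float64(-190.6), 146.53311157226562)
A in well 1.2 (array([0.5954, 0.3069, 0.1173]), np.float64(-206.3), 185.43357849121094) (array([ 0.5923,  0.2893, -0.0137]), np.float64(-202.8), 176.82199096679688)
A in well 1.57 (array([ 0.5809,  0.3309, -0.4921]), np.float64(-203.3), 175.1109161376953) (array([0.5703, 0.3279, 0.0564]), np.float64(-194.5), 169.1313934326172)
A in well 1.9 (array([ 0.5678,  0.3386, -0.4731]), np.float64(-195.6), 171.51641845703125) (array([ 0.5699,  0.3276, -0.3032]), np.float64(-187.0), 161.73194885253906)
[134. 187.] [162. 211.] sleeve [141. 198.]
[216. 250.] [252. 292.] sleeve [233. 240.]
```

Canister A shows at its well in both cameras. In the side view its box runs from 235 to 294, which matches seated with the bail upright. Next is canister B.

arm_command:
  steps:
    - {"slide": [-0.011,-0.03,0],"rot": [0,0,5.5],"grip": 0.3}
    - {"slide": [-0.011,-0.03,0],"rot": [0,0,5.5],"grip": 0.3}
    - {"slide": [-0.011,-0.03,0],"rot": [0,0,5.5],"grip": 0.3}
    - {"slide": [-0.011,-0.03,0],"rot": [0,0,5.5],"grip": 0.3}
    - {"slide": [-0.011,-0.03,0],"rot": [0,0,5.5],"grip": 0.3}
    - {"slide": [-0.011,-0.03,0],"rot": [0,0,5.5],"grip": 0.3}
    - {"slide": [-0.011,-0.03,0],"rot": [0,0,5.5],"grip": 0.3}
    - {"slide": [-0.011,-0.03,0],"rot": [0,0,5.5],"grip": 0.3}

```text
time: 32.95
ee_pos: [0.4826, -0.2535, 0.248]
eef_rot: [0.582, 0.814, 0.0, 0.001]
ft_force: [0.6, 0.8, 0.1]
width: 0.026
grip_force: 0.0
```

arm_command:
  steps:
    - {"slide": [-0.011,-0.03,0],"rot": [0,0,5.5],"grip": 0.3}
    - {"slide": [-0.011,-0.03,0],"rot": [0,0,5.5],"grip": 0.3}
    - {"slide": [-0.011,-0.03,0],"rot": [0,0,5.5],"grip": 0.3}
    - {"slide": [-0.014,-0.039,0],"rot": [0,0,8.6],"grip": 0.3}
    - {"slide": [0,0,0],"rot": [0,0,0],"grip": 0.3}
    - {"slide": [0,0,0],"rot": [0,0,0],"grip": 0.3}
    - {"slide": [0,0,0],"rot": [0,0,0],"grip": 0.3}
    - {"slide": [0,0,0],"rot": [0,0,0],"grip": 0.3}

```text
time: 33.95
ee_pos: [0.4356, -0.3826, 0.2473]
eef_rot: [0.393, 0.919, -0.0, 0.0]
ft_force: [-0.5, -0.7, -0.1]
width: 0.0258
grip_force: 0.0
```

Run:
```python
from cf import *
s=st();p=eyes.camera("wrist");e=eyes.camera("side")
print([(np.round(d["bbox"]),round(d["conf"],2)) for d in eyes.look_for("can_2",p)])
for x0 in((.489,-.334,.76),(.484,-.33,.7)):
    r=bailfit(p,x0,True);x,y,a=r[0];print(r,"sleeve",x-.074*np.cos(a),y-.074*np.sin(a),"yaw+90",np.degrees(a)+90)
    P=np.array([proj(p,(x+.035*np.cos(k),y+.035*np.sin(k),z),True) for k in np.linspace(0,6.3,40) for z in(0,.076)]);print(P.min(0).round(),P.max(0).round())
print(bailfit(e,(.489,-.334,.76),False))
```

```text
t 33.95 pos [ 0.4356 -0.3826  0.2473] yawx 133.7 zax [ 0. -0. -1.] F [-0.5 -0.7 -0.1] w 0.0258 gf 0.0 j [ 1.25  0.29 -0.75  1.46  0.19  1.47  1.27]
[(array([249., 135., 334., 201.]), 0.87)]
(array([ 0.4877, -0.3341,  0.8302]), np.float64(-233.0), 189.99746704101562) sleeve 0.437770116137762 -0.3887169085311813 yaw+90 137.56695615176096
[277. 137.] [335. 196.]
(array([ 0.4876, -0.3341,  0.8327]), np.float64(-233.0), 190.1729736328125) sleeve 0.4378068142976642 -0.3888415624330609 yaw+90 137.71019560054364
[277. 137.] [335. 196.]
(array([ 0.4864, -0.3323,  0.9755]), np.float64(-162.1), 124.0385971069336)
```

arm_command:
  steps:
    - {"slide": [0.001,-0.003,-0.04],"rot": [0,0,2],"grip": 0.3}
    - {"slide": [0.0012,-0.0032,-0.045],"rot": [0,0,2],"grip": 0.3}
    - {"slide": [0,0,-0.045],"rot": [0,0,0],"grip": 0.3}
    - {"slide": [0,0,-0.03],"rot": [0,0,0],"grip": 0.3}
    - {"slide": [0,0,-0.02],"rot": [0,0,0],"grip": 0.3}
    - {"slide": [0,0,-0.01],"rot": [0,0,0],"grip": 0.3}
    - {"slide": [0,0,0],"rot": [0,0,0],"grip": 0.3}
    - {"slide": [0,0,0],"rot": [0,0,0],"grip": 0.3}

```text
time: 35.1
ee_pos: [0.4378, -0.3903, 0.0581]
eef_rot: [0.361, 0.932, -0.0, 0.001]
ft_force: [0.6, -0.7, -0.1]
width: 0.0258
grip_force: 0.0
```

Run:
```python
from cf import *
s=st();p=eyes.camera("wrist")
# sleeve as the bright blob near its predicted place
u=proj(p,(.4378,-.3888,.058),True);print("pred",u.round(1))
g=cv2.cvtColor(p["pixels"],cv2.COLOR_RGB2GRAY);m=(g>150).astype(np.uint8)
l,t=int(u[0])-30,int(u[1])-50;print((m[t:t+80:3,l:l+60]).sum(1))
for v in range(t,t+80,6):
    c=np.flatnonzero(m[v,l:l+60]);print(v,(c.min()+l,c.max()+l) if len(c) else None)
print(bailfit(p,(.4877,-.3341,.83),True))
```

```text
t 35.1 pos [ 0.4378 -0.3903  0.0581] yawx 137.6 zax [ 0.001 -0.001 -1.   ] F [ 0.6 -0.7 -0.1] w 0.0258 gf 0.0 j [ 1.22  0.44 -0.71  1.69  0.31  1.13  1.25]
pred [255.1 214. ]
[ 0  1  0  0  0  0  0  0  0  0 11 11 11 11 11 11 10 10 10 10 11 11 11 11
 11  4  0]
163 None
169 None
175 None
181 None
187 None
193 (np.int64(253), np.int64(263))
199 (np.int64(253), np.int64(263))
205 (np.int64(253), np.int64(263))
211 (np.int64(253), np.int64(262))
217 (np.int64(253), np.int64(262))
223 (np.int64(252), np.int64(262))
229 (np.int64(252), np.int64(262))
235 (np.int64(252), np.int64(262))
241 None
(array([ 0.4877, -0.3348,  0.796 ]), np.float64(-147.9), 125.42396545410156)
```

The sleeve is square to the gripper and about 3 mm towards the canister. I correct for that, go down and grip.

arm_command:
  newtons: 20
  steps:
    - {"slide": [0.0022,0.0025,-0.015],"rot": [0,0,0],"grip": 0.3}
    - {"slide": [0,0,-0.02],"rot": [0,0,0],"grip": 0.3}
    - {"slide": [0,0,-0.009],"rot": [0,0,0],"grip": 0.3}
    - {"slide": [0,0,-0.005],"rot": [0,0,0],"grip": 0.3}
    - {"slide": [0,0,0],"rot": [0,0,0],"grip": 0.3}
    - {"slide": [0,0,0],"rot": [0,0,0],"grip": 0.3}
    - {"slide": [0,0,0],"rot": [0,0,0],"grip": 0}
    - {"slide": [0,0,0],"rot": [0,0,0],"grip": 0}

```text
time: 36.15
ee_pos: [0.4395, -0.3874, 0.0083]
eef_rot: [0.362, 0.932, -0.0, 0.0]
ft_force: [0.3, 0.8, 0.0]
width: 0.0132
grip_force: 0.0
```

arm_command:
  steps:
    - {"slide": [0,0,0],"rot": [0,0,0],"grip": 0}
    - {"slide": [0,0,0],"rot": [0,0,0],"grip": 0}
    - {"slide": [0,0,0],"rot": [0,0,0],"grip": 0}
    - {"slide": [0,0,0],"rot": [0,0,0],"grip": 0}
    - {"slide": [0,0,0],"rot": [0,0,0],"grip": 0}
    - {"slide": [0,0,0],"rot": [0,0,0],"grip": 0}
    - {"slide": [0,0,0],"rot": [0,0,0],"grip": 0}
    - {"slide": [0,0,0],"rot": [0,0,0],"grip": 0}

```text
time: 37.15
ee_pos: [0.4394, -0.3875, 0.008]
eef_rot: [0.362, 0.932, -0.0, 0.0]
ft_force: [-0.1, -0.7, 2.1]
width: 0.009
grip_force: 20.0
```

Run:
```python
from h import *
st()
u=np.radians(47.6);r=.074
a=np.linspace(0,np.pi/2,17);P=np.c_[r*(1-np.cos(a))*np.cos(u),r*(1-np.cos(a))*np.sin(u),r*np.sin(a)]
print(np.diff(P,axis=0).round(4).tolist())
```

```text
t 37.15 pos [ 0.4394 -0.3875  0.008 ] yawx 137.6 zax [ 0. -0. -1.] F [-0.1 -0.7  2.1] w 0.009 gf 20.0 j [ 1.19  0.5  -0.69  1.72  0.36  1.04  1.22]
[[0.0002, 0.0003, 0.0073], [0.0007, 0.0008, 0.0072], [0.0012, 0.0013, 0.007], [0.0016, 0.0018, 0.0068], [0.0021, 0.0023, 0.0066], [0.0025, 0.0028, 0.0062], [0.0029, 0.0032, 0.0058], [0.0033, 0.0036, 0.0054], [0.0036, 0.004, 0.0049], [0.0039, 0.0043, 0.0043], [0.0042, 0.0046, 0.0037], [0.0044, 0.0048, 0.0031], [0.0046, 0.005, 0.0024], [0.0048, 0.0052, 0.0018], [0.0048, 0.0053, 0.0011], [0.0049, 0.0054, 0.0004]]
```

arm_command:
  steps:
    - {"slide": [0.0002,0.0003,0.0073],"rot": [0,0,0],"grip": 0}
    - {"slide": [0.0007,0.0008,0.0072],"rot": [0,0,0],"grip": 0}
    - {"slide": [0.0012,0.0013,0.007],"rot": [0,0,0],"grip": 0}
    - {"slide": [0.0016,0.0018,0.0068],"rot": [0,0,0],"grip": 0}
    - {"slide": [0.0021,0.0023,0.0066],"rot": [0,0,0],"grip": 0}
    - {"slide": [0.0025,0.0028,0.0062],"rot": [0,0,0],"grip": 0}
    - {"slide": [0.0029,0.0032,0.0058],"rot": [0,0,0],"grip": 0}
    - {"slide": [0.0033,0.0036,0.0054],"rot": [0,0,0],"grip": 0}

```text
time: 38.15
ee_pos: [0.4541, -0.3711, 0.0607]
eef_rot: [0.362, 0.932, -0.0, 0.0]
ft_force: [0.3, -0.5, 1.4]
width: 0.0091
grip_force: 20.0
```

arm_command:
  steps:
    - {"slide": [0.0036,0.004,0.0049],"rot": [0,0,0],"grip": 0}
    - {"slide": [0.0039,0.0043,0.0043],"rot": [0,0,0],"grip": 0}
    - {"slide": [0.0042,0.0046,0.0037],"rot": [0,0,0],"grip": 0}
    - {"slide": [0.0044,0.0048,0.0031],"rot": [0,0,0],"grip": 0}
    - {"slide": [0.0046,0.005,0.0024],"rot": [0,0,0],"grip": 0}
    - {"slide": [0.0048,0.0052,0.0018],"rot": [0,0,0],"grip": 0}
    - {"slide": [0.0048,0.0053,0.0011],"rot": [0,0,0],"grip": 0}
    - {"slide": [0.0049,0.0054,0.0004],"rot": [0,0,0],"grip": 0}

```text
time: 39.15
ee_pos: [0.49, -0.3321, 0.0823]
eef_rot: [0.361, 0.932, 0.0, 0.0]
ft_force: [2.2, -1.2, 4.0]
width: 0.0089
grip_force: 20.0
```

arm_command:
  steps:
    - {"slide": [0,0,0],"rot": [0,0,0],"grip": 0}
    - {"slide": [0,0,0],"rot": [0,0,0],"grip": 0}
    - {"slide": [0,0,0.002],"rot": [0,0,0],"grip": 0}
    - {"slide": [0,0,0.005],"rot": [0,0,0],"grip": 0}
    - {"slide": [0,0,0.01],"rot": [0,0,0],"grip": 0}
    - {"slide": [0,0,0.01],"rot": [0,0,0],"grip": 0}
    - {"slide": [0,0,0],"rot": [0,0,0],"grip": 0}
    - {"slide": [0,0,0],"rot": [0,0,0],"grip": 0}

```text
time: 40.15
ee_pos: [0.4889, -0.3326, 0.1089]
eef_rot: [0.362, 0.932, 0.0, -0.0]
ft_force: [-0.6, 0.8, -3.5]
width: 0.0091
grip_force: 20.0
```

Run:
```python
from cf import *
s=st();t=eyes.camera("top");e=eyes.camera("side")
for n,c in(("top",t),("side",e)):
    print(n,[(np.round(d["bbox"]),round(d["conf"],2)) for d in eyes.look_for("can_1",c)])
```

```text
t 40.15 pos [ 0.4889 -0.3326  0.1089] yawx 137.6 zax [-0.  0. -1.] F [-0.6  0.8 -3.5] w 0.0091 gf 20.0 j [ 1.12  0.41 -0.75  1.62  0.29  1.23  1.14]
top [(array([357., 209., 373., 235.]), 0.74)]
side [(array([285., 116., 308., 154.]), 0.95), (array([218., 232., 252., 297.]), 0.68)]
```

arm_command:
  steps:
    - {"slide": [0,0,0.015],"rot": [0,0,0],"grip": 0}
    - {"slide": [0,0,0.02],"rot": [0,0,0],"grip": 0}
    - {"slide": [0,0,0.025],"rot": [0,0,0],"grip": 0}
    - {"slide": [0.0025,0.01,0.02],"rot": [0,0,0],"grip": 0}
    - {"slide": [0.005,0.02,0.015],"rot": [0,0,0],"grip": 0}
    - {"slide": [0.0075,0.03,0.005],"rot": [0,0,0],"grip": 0}
    - {"slide": [0.0075,0.03,0],"rot": [0,0,0],"grip": 0}
    - {"slide": [0.0075,0.03,0],"rot": [0,0,0],"grip": 0}

```text
time: 41.35
ee_pos: [0.5195, -0.2096, 0.2095]
eef_rot: [0.361, 0.933, 0.0, 0.0]
ft_force: [0.5, 0.1, -4.2]
width: 0.0092
grip_force: 20.0
```

arm_command:
  steps:
    - {"slide": [0.0075,0.03,0],"rot": [0,0,0],"grip": 0}
    - {"slide": [0.0075,0.03,0],"rot": [0,0,0],"grip": 0}
    - {"slide": [0.0075,0.03,0],"rot": [0,0,0],"grip": 0}
    - {"slide": [0.0075,0.03,0],"rot": [0,0,0],"grip": 0}
    - {"slide": [0.0075,0.03,0],"rot": [0,0,0],"grip": 0}
    - {"slide": [0.0075,0.03,0],"rot": [0,0,0],"grip": 0}
    - {"slide": [0.0075,0.03,0],"rot": [0,0,0],"grip": 0}
    - {"slide": [0.0075,0.03,0],"rot": [0,0,0],"grip": 0}

```text
time: 42.35
ee_pos: [0.5786, 0.0301, 0.2094]
eef_rot: [0.361, 0.933, 0.0, -0.0]
ft_force: [0.4, -0.8, -3.7]
width: 0.0093
grip_force: 20.0
```

arm_command:
  steps:
    - {"slide": [0.0075,0.03,0],"rot": [0,0,0],"grip": 0}
    - {"slide": [0.0065,0.025,0],"rot": [0,0,0],"grip": 0}
    - {"slide": [0.005,0.018,0],"rot": [0,0,0],"grip": 0}
    - {"slide": [0.003,0.01,0],"rot": [0,0,0],"grip": 0}
    - {"slide": [0.0018,0.0058,0],"rot": [0,0,0],"grip": 0}
    - {"slide": [0.001,0.002,0],"rot": [0,0,0],"grip": 0}
    - {"slide": [0,0,0],"rot": [0,0,0],"grip": 0}
    - {"slide": [0,0,0],"rot": [0,0,0],"grip": 0}

```text
time: 43.35
ee_pos: [0.6039, 0.1175, 0.209]
eef_rot: [0.362, 0.932, -0.0, 0.0]
ft_force: [-0.1, -0.1, -3.3]
width: 0.0096
grip_force: 20.0
```

arm_command:
  steps:
    - {"slide": [0,0,-0.01],"rot": [0,0,0],"grip": 0}
    - {"slide": [0,0,-0.015],"rot": [0,0,0],"grip": 0}
    - {"slide": [0,0,-0.015],"rot": [0,0,0],"grip": 0}
    - {"slide": [0,0,-0.01],"rot": [0,0,0],"grip": 0}
    - {"slide": [0,0,-0.005],"rot": [0,0,0],"grip": 0}
    - {"slide": [0,0,0],"rot": [0,0,0],"grip": 0}
    - {"slide": [0,0,0],"rot": [0,0,0],"grip": 0}
    - {"slide": [0,0,0],"rot": [0,0,0],"grip": 0}

```text
time: 44.35
ee_pos: [0.6041, 0.1183, 0.1544]
eef_rot: [0.362, 0.932, 0.0, 0.0]
ft_force: [-0.5, 0.6, -4.5]
width: 0.0093
grip_force: 20.0
```

Run:
```python
from cf import *
s=st();p=eyes.camera("wrist");x,y,z=s["ee_pos"]
# lid rim vs expected: gradient score over x,y shift, upper half arc visible in wrist view
g=cv2.GaussianBlur(cv2.cvtColor(p["pixels"],cv2.COLOR_RGB2GRAY).astype(np.float32),(0,0),1)
m=(g>150).astype(int)
u=proj(p,(x,y,z+.05),True);v0=int(u[1])
print("sleeve pred",u.round(1),[(v,(np.flatnonzero(m[v,230:280]).min()+230,np.flatnonzero(m[v,230:280]).max()+230)) for v in range(v0-20,v0+20,5) if m[v,230:280].any()])
e=eyes.camera("side");print([(np.round(d["bbox"]),round(d["conf"],2)) for d in eyes.look_for("can_1",e)])
P=np.array([proj(e,(x+.035*np.cos(k),y+.035*np.sin(k),z-.082+h)) for k in np.linspace(0,6.3,40) for h in(0,.076)]);print(P.min(0).round(),P.max(0).round(),proj(e,(x,y,z+.05)).round())
```

```text
t 44.35 pos [0.6041 0.1183 0.1544] yawx 137.6 zax [ 0.001  0.    -1.   ] F [-0.5  0.6 -4.5] w 0.0093 gf 20.0 j [ 0.41  0.48 -0.92  1.49  0.38  1.36  0.3 ]
sleeve pred [253.7 246.3] []
[(array([222., 162., 253., 218.]), 0.76), (array([218., 234., 252., 292.]), 0.72)]
[222. 174.] [252. 217.] [236. 161.]
```

The side view agrees: its box (222–253, 162–218) matches the expected (222–252, 161–217). I lower it.

arm_command:
  steps:
    - {"slide": [0,0,-0.01],"rot": [0,0,0],"grip": 0}
    - {"slide": [0,0,-0.01],"rot": [0,0,0],"grip": 0}
    - {"slide": [0,0,-0.01],"rot": [0,0,0],"grip": 0}
    - {"slide": [0,0,-0.008],"rot": [0,0,0],"grip": 0}
    - {"slide": [0,0,-0.006],"rot": [0,0,0],"grip": 0}
    - {"slide": [0,0,-0.005],"rot": [0,0,0],"grip": 0}
    - {"slide": [0,0,-0.003],"rot": [0,0,0],"grip": 0}
    - {"slide": [0,0,0],"rot": [0,0,0],"grip": 0}

```text
time: 45.5
ee_pos: [0.6038, 0.1182, 0.1019]
eef_rot: [0.362, 0.932, 0.0, -0.0]
ft_force: [0.2, -0.3, -3.8]
width: 0.0094
grip_force: 20.0
```

arm_command:
  steps:
    - {"slide": [0,0,-0.002],"rot": [0,0,0],"grip": 0}
    - {"slide": [0,0,-0.002],"rot": [0,0,0],"grip": 0}
    - {"slide": [0,0,-0.001],"rot": [0,0,0],"grip": 0}
    - {"slide": [0,0,-0.001],"rot": [0,0,0],"grip": 0}
    - {"slide": [0,0,0],"rot": [0,0,0],"grip": 0}
    - {"slide": [0,0,0],"rot": [0,0,0],"grip": 0}
    - {"slide": [0,0,0],"rot": [0,0,0],"grip": 0}
    - {"slide": [0,0,0],"rot": [0,0,0],"grip": 0}

```text
time: 46.5
ee_pos: [0.6047, 0.1186, 0.0971]
eef_rot: [0.362, 0.932, 0.001, 0.001]
ft_force: [0.6, 1.5, 6.1]
width: 0.0091
grip_force: 20.0
```

Seated on the floor. I release, rise and check.

arm_command:
  steps:
    - {"slide": [0,0,0.001],"rot": [0,0,0],"grip": 0}
    - {"slide": [0,0,0],"rot": [0,0,0],"grip": 0.2}
    - {"slide": [0,0,0],"rot": [0,0,0],"grip": 0.4}
    - {"slide": [0,0,0],"rot": [0,0,0],"grip": 0.4}
    - {"slide": [0,0,0],"rot": [0,0,0],"grip": 0.4}
    - {"slide": [0,0,0.02],"rot": [0,0,0],"grip": 0.4}
    - {"slide": [0,0,0.04],"rot": [0,0,0],"grip": 0.4}
    - {"slide": [0,0,0.04],"rot": [0,0,0],"grip": 0.4}

```text
time: 47.5
ee_pos: [0.6039, 0.1184, 0.1996]
eef_rot: [0.361, 0.932, 0.0, 0.0]
ft_force: [-0.0, 0.7, -0.4]
width: 0.0348
grip_force: 0.0
```

arm_command:
  steps:
    - {"slide": [0,0,0.03],"rot": [0,0,0],"grip": 0.4}
    - {"slide": [-0.03,-0.02,0.02],"rot": [0,0,-5],"grip": 0.4}
    - {"slide": [-0.03,-0.03,0],"rot": [0,0,-8],"grip": 0.4}
    - {"slide": [-0.03,-0.03,0],"rot": [0,0,-8],"grip": 0.4}
    - {"slide": [-0.03,-0.03,0],"rot": [0,0,-8],"grip": 0.4}
    - {"slide": [0,-0.03,0],"rot": [0,0,-8],"grip": 0.4}
    - {"slide": [0,0,0],"rot": [0,0,-8],"grip": 0.4}
    - {"slide": [0,0,0],"rot": [0,0,-8],"grip": 0.4}

```text
time: 48.5
ee_pos: [0.484, -0.0217, 0.2485]
eef_rot: [0.741, 0.671, 0.0, 0.001]
ft_force: [0.2, 0.7, 0.5]
width: 0.0347
grip_force: 0.0
```

Run:
```python
from fit import *
from cf import bailfit
s=st();t=eyes.camera("top");e=eyes.camera("side");p=eyes.camera("wrist")
W={"w1":(.5699,.3254),"w3":(.6037,.1182)}
for n,c in(("top",t),("side",e),("wrist",p)):
    print(n,[(np.round(d["bbox"]),round(d["conf"],2)) for d in eyes.look_for("can_1",c)])
    for k,(x,y) in W.items():
        P=np.array([proj(c,(x+.035*np.cos(a),y+.035*np.sin(a),z),n=="wrist") for a in np.linspace(0,6.3,40) for z in(.045,.091)]);print(k,P.min(0).round(),P.max(0).round(),"sleeve",proj(c,(x,y,.147),n=="wrist").round())
print(white_line(t,.4684,.2025,.06,False), bailfit(t,(.6037,.1182,.83),False,.015,1.57),bailfit(t,(.57,.3254,-.44),False,.015,1.57))
for o in("vol_flask_1","beaker_b","petri_10"):print(o,[(np.round(d["bbox"]),round(d["conf"],2)) for d in eyes.look_for(o,t)])
```

```text
t 48.5 pos [ 0.484  -0.0217  0.2485] yawx 84.3 zax [ 0.002 -0.001 -1.   ] F [0.2 0.7 0.5] w 0.0347 gf 0.0 j [ 0.79  0.04 -0.85  1.68  0.03  1.43 -0.16]
top [(array([131., 188., 169., 211.]), 0.71), (array([209., 177., 230., 198.]), 0.59)]
w1 [134. 187.] [162. 211.] sleeve [141. 198.]
w3 [204. 174.] [229. 198.] sleeve [214. 184.]
side [(array([225., 180., 254., 231.]), 0.79), (array([217., 235., 252., 294.]), 0.68)]
w1 [216. 250.] [252. 292.] sleeve [233. 240.]
w3 [224. 194.] [253. 226.] sleeve [237. 182.]
wrist [(array([306.,  22., 376.,  86.]), 0.78)]
w1 [ 265. -103.] [319. -51.] sleeve [ 298. -110.]
w3 [306.  25.] [367.  82.] sleeve [355.  42.]
[(np.float64(178.91666666666666), 54), (np.float64(178.25), 56), (np.float64(177.91666666666666), 52), (np.float64(174.75), 50)] (array([0.6196, 0.1022, 0.6176]), np.float64(-222.4), 196.8349151611328) (array([ 0.581 ,  0.3308, -0.496 ]), np.float64(-203.3), 175.12863159179688)
vol_flask_1 [(array([277., 130., 296., 153.]), 0.64), (array([207., 177., 230., 200.]), 0.19)]
beaker_b [(array([249., 143., 263., 161.]), 0.57)]
petri_10 [(array([363., 168., 384., 186.]), 0.77), (array([136., 189., 167., 213.]), 0.27)]
```

Both canisters are seated with their bails up, and the bystanders are unmoved. For the selector I approach half-turned, because of the last joint's range.

arm_command:
  steps:
    - {"slide": [-0.002,0.03,0],"rot": [0,0,9],"grip": 0.5}
    - {"slide": [-0.002,0.03,0],"rot": [0,0,9],"grip": 0.5}
    - {"slide": [-0.002,0.03,0],"rot": [0,0,9],"grip": 0.5}
    - {"slide": [-0.002,0.03,0],"rot": [0,0,9],"grip": 0.5}
    - {"slide": [-0.002,0.03,0],"rot": [0,0,9],"grip": 0.5}
    - {"slide": [-0.002,0.03,0],"rot": [0,0,9],"grip": 0.5}
    - {"slide": [-0.002,0.03,0],"rot": [0,0,9],"grip": 0.5}
    - {"slide": [-0.0016,0.0155,0],"rot": [0,0,9],"grip": 0.5}

```text
time: 49.95
ee_pos: [0.4678, 0.2055, 0.2471]
eef_rot: [0.199, 0.98, 0.0, -0.0]
ft_force: [-0.3, 0.1, -0.7]
width: 0.0433
grip_force: 0.0
```

arm_command:
  steps:
    - {"slide": [0,0,0],"rot": [0,0,9],"grip": 0.5}
    - {"slide": [0,0,0],"rot": [0,0,9],"grip": 0.5}
    - {"slide": [0,0,0],"rot": [0,0,9],"grip": 0.5}
    - {"slide": [0,0,0],"rot": [0,0,9],"grip": 0.5}
    - {"slide": [0,0,0],"rot": [0,0,9],"grip": 0.5}
    - {"slide": [0,0,0],"rot": [0,0,9],"grip": 0.5}
    - {"slide": [0,0,0],"rot": [0,0,9],"grip": 0.5}
    - {"slide": [0,0,0],"rot": [0,0,9],"grip": 0.5}

```text
time: 50.95
ee_pos: [0.4683, 0.2037, 0.247]
eef_rot: [-0.414, 0.91, 0.0, -0.0]
ft_force: [-1.0, -0.0, -1.1]
width: 0.0435
grip_force: 0.0
```

arm_command:
  steps:
    - {"slide": [0,0,-0.03],"rot": [0,0,0.5],"grip": 0.5}
    - {"slide": [0,0,-0.04],"rot": [0,0,0],"grip": 0.5}
    - {"slide": [0,0,-0.04],"rot": [0,0,0],"grip": 0.5}
    - {"slide": [0,0,-0.03],"rot": [0,0,0],"grip": 0.5}
    - {"slide": [0,0,-0.02],"rot": [0,0,0],"grip": 0.5}
    - {"slide": [0,0,0],"rot": [0,0,0],"grip": 0.5}
    - {"slide": [0,0,0],"rot": [0,0,0],"grip": 0.5}
    - {"slide": [0,0,0],"rot": [0,0,0],"grip": 0.5}

```text
time: 51.95
ee_pos: [0.469, 0.204, 0.088]
eef_rot: [-0.416, 0.91, -0.0, 0.001]
ft_force: [0.2, -0.3, -0.6]
width: 0.0439
grip_force: 0.0
```

Run:
```python
from fit import *
s=st();t=eyes.camera("side");print([(np.round(d["bbox"]),round(d["conf"],2)) for d in eyes.look_for("can_1",t)])
```

```text
t 51.95 pos [0.469 0.204 0.088] yawx -130.9 zax [ 0.002  0.    -1.   ] F [ 0.2 -0.3 -0.6] w 0.0439 gf 0.0 j [ 0.53  0.41 -1.21  1.83  0.41  1.19  1.61]
[(array([225., 179., 255., 228.]), 0.91), (array([219., 234., 253., 295.]), 0.86), (array([208., 203., 328., 322.]), 0.44)]
```

arm_command:
  newtons: 15
  steps:
    - {"slide": [0,0,-0.02],"rot": [0,0,0],"grip": 0.5}
    - {"slide": [0,0,-0.02],"rot": [0,0,0],"grip": 0.5}
    - {"slide": [0,0,-0.015],"rot": [0,0,0],"grip": 0.5}
    - {"slide": [0,0,-0.01],"rot": [0,0,0],"grip": 0.5}
    - {"slide": [0,0,-0.007],"rot": [0,0,0],"grip": 0.5}
    - {"slide": [0,0,-0.004],"rot": [0,0,0],"grip": 0.5}
    - {"slide": [0,0,0],"rot": [0,0,0],"grip": 0.5}
    - {"slide": [0,0,0],"rot": [0,0,0],"grip": 0}

```text
time: 53.05
ee_pos: [0.4685, 0.2038, 0.0113]
eef_rot: [-0.416, 0.91, -0.0, 0.0]
ft_force: [-0.7, -0.7, -0.2]
width: 0.039
grip_force: 0.0
```

arm_command:
  steps:
    - {"slide": [0,0,0],"rot": [0,0,0],"grip": 0}
    - {"slide": [0,0,0],"rot": [0,0,0],"grip": 0}
    - {"slide": [0,0,0],"rot": [0,0,0],"grip": 0}
    - {"slide": [0,0,0],"rot": [0,0,0],"grip": 0}
    - {"slide": [0,0,0],"rot": [0,0,0],"grip": 0}
    - {"slide": [0,0,0],"rot": [0,0,0],"grip": 0}
    - {"slide": [0,0,0],"rot": [0,0,0],"grip": 0}
    - {"slide": [0,0,0],"rot": [0,0,0],"grip": 0}

```text
time: 54.05
ee_pos: [0.4683, 0.2037, 0.011]
eef_rot: [-0.416, 0.91, -0.0, -0.0]
ft_force: [-1.4, -0.3, 1.9]
width: 0.0117
grip_force: 15.0
```

Gripped at 12 mm. I turn it 79.5° clockwise to three dots.

arm_command:
  steps:
    - {"slide": [0,0,0],"rot": [0,0,-5],"grip": 0}
    - {"slide": [0,0,0],"rot": [0,0,-6],"grip": 0}
    - {"slide": [0,0,0],"rot": [0,0,-6],"grip": 0}
    - {"slide": [0,0,0],"rot": [0,0,-6],"grip": 0}
    - {"slide": [0,0,0],"rot": [0,0,-6],"grip": 0}
    - {"slide": [0,0,0],"rot": [0,0,-6],"grip": 0}
    - {"slide": [0,0,0],"rot": [0,0,-6],"grip": 0}
    - {"slide": [0,0,0],"rot": [0,0,-6],"grip": 0}

```text
time: 55.05
ee_pos: [0.4685, 0.2034, 0.011]
eef_rot: [-0.017, 1.0, -0.0, 0.0]
ft_force: [1.4, -0.8, 2.3]
width: 0.0119
grip_force: 15.0
```

arm_command:
  steps:
    - {"slide": [0,0,0],"rot": [0,0,-6],"grip": 0}
    - {"slide": [0,0,0],"rot": [0,0,-6],"grip": 0}
    - {"slide": [0,0,0],"rot": [0,0,-6],"grip": 0}
    - {"slide": [0,0,0],"rot": [0,0,-6],"grip": 0}
    - {"slide": [0,0,0],"rot": [0,0,-5],"grip": 0}
    - {"slide": [0,0,0],"rot": [0,0,-3.5],"grip": 0}
    - {"slide": [0,0,0],"rot": [0,0,0],"grip": 0}
    - {"slide": [0,0,0],"rot": [0,0,0],"grip": 0}

```text
time: 56.05
ee_pos: [0.4684, 0.2032, 0.011]
eef_rot: [0.262, 0.965, -0.0, 0.0]
ft_force: [-0.1, -3.6, 3.6]
width: 0.0117
grip_force: 15.0
```

arm_command:
  steps:
    - {"slide": [0,0,0],"rot": [0,0,0],"grip": 0.5}
    - {"slide": [0,0,0],"rot": [0,0,0],"grip": 0.5}
    - {"slide": [0,0,0],"rot": [0,0,0],"grip": 0.5}
    - {"slide": [0,0,0.02],"rot": [0,0,0],"grip": 0.5}
    - {"slide": [0,0,0.05],"rot": [0,0,0],"grip": 0.5}
    - {"slide": [0,0,0.05],"rot": [0,0,0],"grip": 0.5}
    - {"slide": [0,0,0.05],"rot": [0,0,0],"grip": 0.5}
    - {"slide": [0,0,0.04],"rot": [0,0,0],"grip": 0.5}

```text
time: 57.05
ee_pos: [0.4682, 0.2044, 0.2246]
eef_rot: [0.262, 0.965, 0.001, 0.001]
ft_force: [0.0, 0.4, -0.2]
width: 0.0437
grip_force: 0.0
```

arm_command:
  steps:
    - {"slide": [0,-0.03,0],"rot": [0,0,0],"grip": 0.5}
    - {"slide": [0,-0.04,0],"rot": [0,0,0],"grip": 0.5}
    - {"slide": [0,-0.04,0],"rot": [0,0,0],"grip": 0.5}
    - {"slide": [0,-0.04,0],"rot": [0,0,0],"grip": 0.5}
    - {"slide": [0,-0.03,0],"rot": [0,0,0],"grip": 0.5}
    - {"slide": [0,0,0],"rot": [0,0,0],"grip": 0.5}
    - {"slide": [0,0,0],"rot": [0,0,0],"grip": 0.5}
    - {"slide": [0,0,0],"rot": [0,0,0],"grip": 0.5}

```text
time: 58.05
ee_pos: [0.4683, 0.025, 0.2214]
eef_rot: [0.261, 0.965, 0.0, 0.0]
ft_force: [0.3, -0.3, 0.1]
width: 0.0436
grip_force: 0.0
```

Run:
```python
from fit import *
s=st();t=eyes.camera("top");e=eyes.camera("side");w=eyes.camera("wrist")
for c in(t,e):print([(np.round(d["bbox"]),round(d["conf"],2)) for d in eyes.look_for("can_1",c)])
u=proj(w,(.4684,.2025,.06),True);print("knob px wrist",u)
print(white_line(t,.4684,.2025,.06,False),white_line(e,.4684,.2025,.06,False),white_line(w,.4684,.2025) if (0<u).all() and u[0]<512 and u[1]<384 else "","want",np.degrees(.1615-.69))
for o in("vol_flask_1","beaker_b","petri_10"):print(o,[(np.round(d["bbox"]),round(d["conf"],2)) for d in eyes.look_for(o,t)])
```

```text
t 58.05 pos [0.4683 0.025  0.2214] yawx 149.7 zax [ 0.001  0.    -1.   ] F [ 0.3 -0.3  0.1] w 0.0436 gf 0.0 j [ 0.63  0.   -0.77  1.76  0.    1.37  0.9 ]
[(array([207., 178., 228., 199.]), 0.79), (array([133., 190., 166., 216.]), 0.74)]
[(array([220., 237., 254., 294.]), 0.73), (array([223., 181., 257., 228.]), 0.61), (array([280., 237., 300., 262.]), 0.47)]
knob px wrist [375.2546326  102.61143793]
[(np.float64(172.33333333333334), -28), (np.float64(172.08333333333334), -26), (np.float64(169.58333333333334), -30), (np.float64(168.0), -24)] [(np.float64(220.25), -60), (np.float64(217.83333333333331), -58), (np.float64(215.0), -56), (np.float64(211.83333333333334), -54)] [(np.float64(213.50000000000003), -28), (np.float64(211.58333333333334), -30), (np.float64(205.75), -26), (np.float64(190.91666666666666), -24)] want -30.280819472664007
vol_flask_1 [(array([277., 129., 297., 153.]), 0.82)]
beaker_b [(array([250., 144., 267., 160.]), 0.65)]
petri_10 [(array([362., 166., 384., 188.]), 0.74)]
```

```bash
python3 -c "
from bench import order
print(order.close_job())"
```

```text
the job is handed in; nothing more can be done
None
```

The job is handed in: I switched the block off first, stood both canisters present in the left and right wells by their bails, and then turned the selector to three dots; the flask, beaker and petri dish show no movement in the camera.

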